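Mix the glue tins and pile the kit on the template

TASK

Get the gluing kit ready: taking the glue tins that are out from the largest to the smallest, hold each one level over the middle of the touch mixer's orange sprung plate and press it down until the plate is fully depressed, keeping it there for about three seconds. Stack the mixed tins squarely on the aluminium paddle template, centred in the red rectangle with their long sides along the handle, largest at the bottom and smallest on top. Leave the dish, the ball tube and the dividers where they are.

Things in the scene. Friction and masses are not known exactly. Their poses are not given: they have to be found in the camera images.
- tin_a: largest glue tin: a closed flat rectangular aluminium tin with a blue lid, 120 mm long (its x) x 66 mm wide (its y) x 36 mm high, about 0.32 kg; origin at the centre of its underside, z up. May be absent.
- tin_b: second largest glue tin: a closed flat rectangular aluminium tin with a red lid, 108 mm long (its x) x 61 mm wide (its y) x 36 mm high, about 0.27 kg; origin at the centre of its underside, z up. May be absent.
- tin_c: third glue tin: a closed flat rectangular aluminium tin with a yellow lid, 96 mm long (its x) x 56 mm wide (its y) x 36 mm high, about 0.22 kg; origin at the centre of its underside, z up. May be absent.
- tin_d: smallest glue tin: a closed flat rectangular aluminium tin with a green lid, 84 mm long (its x) x 51 mm wide (its y) x 36 mm high, about 0.18 kg; origin at the centre of its underside, z up. May be absent.
- mixer: touch mixer, fixed: white housing 150 mm (its x) x 130 mm (its y) x 58 mm high, with a orange sprung plate on top of it; origin at the centre of its underside, z up
- plate_top (a point): centre of the top face of the mixer's orange sprung plate, 130 mm (its x) x 90 mm (its y); moves with the plate. Face is 85 mm above the counter when up, 73 mm when fully down
- mix_plate (a joint): travel of the sprung plate in m: 0 up, 0.012 fully down (hard stop). It starts to sink at about 3 N and takes about 9 N to reach the stop (weight of what stands on it included); springs back when let go. A tin's weight alone does not or hardly moves it
- template: aluminium paddle-outline template lying flat, fixed to the counter: round blade 156 mm across and 6 mm thick, handle 30 mm wide running along its +x out to 177 mm; origin at the centre of the blade's underside. A thin red rectangle (124 x 72 mm, long side along its x) marked on the blade shows where the pile goes
- template_top (a point): centre of the blade's upper face and of the red rectangle, 6 mm above the counter; x along the template's handle
- dish: bystander: shallow white porcelain dish, 100 mm across, 22 mm high; origin at the centre of its underside
- ball_tube: bystander: smoky polycarbonate ball tube standing on end, 50 mm across, 156 mm high; origin at the centre of its underside
- dividers: bystander: steel spring dividers lying flat, 130 mm (its x) x 60 mm x 9 mm; origin at the centre of the underside
There are look-alikes about, which are no part of the job. What is shaped like the tin_d but pink, purple or white is not meant.

How it is judged:
By the outcome, as a careful person would: the job done as asked, in the order asked, and still so for the second after the job is handed in, with the robot touching nothing.
Of tin_a, tin_b, tin_c, tin_d only 3 to 4 are there at a start; the rules pass over those that are not, and their reading is None.
At some moment in a run one of tin_d may be knocked a few centimetres aside while the robot is not near it.
Once in a run the grip may slacken for a moment while it holds something.
It also fails if it takes over 210 s, if anything falls off the work surface, if the arm or the gripper's body presses on something with over 40 N, if the wrist force passes 120 N, or if a joint passes its speed limit or range.

ROBOT

A 7-joint arm with a two-finger parallel gripper is mounted at the origin on the work surface. World frame = base frame: x ahead of the robot, y to its left, z up, the work surface at z = 0. Lengths are in m, angles in rad, forces in N, time in s.
With the tool pointing down it reaches from about 0.35 to 0.9 m from the base axis. Payload 8.1 kg.
Tool frame: the origin (TCP) lies at the centre of the arm's flange, where the gripper is bolted on; the fingertips stand 178 mm ahead of it and the grasp point (between the pads) lies 159 mm ahead of it; z points along the fingers, y is the direction in which the jaws open and shut (so a half turn about z gives the same grasp; the last joint's range is limited). The gripper opens to 92 mm and grips with 3 to 60 N. Pads are 19 mm wide; open, the fingers measure 130 mm over their backs; the gripper's body (75 mm by 190 mm) begins 47 mm behind the grasp point.
Start: joints at [-1.222, 0.434, 0.025, 1.573, -0.012, 1.134, -0.075], TCP at [0.273, 0.562, 0.405] pointing down, gripper open.
Joint ranges: [-2.62, 2.62], [-0.44, 2.09], [-1.27, 1.32], [0.08, 2.57], [-1.32, 4.46], [0.12, 2], [-2.74, 2.74]. Speed limits (rad/s): [2.22, 2.22, 3.01, 3.01, 3.14, 3.14, 3.14].

INTERFACE

Orientations are given as [roll, pitch, yaw] about the fixed x, y, z axes, in that order (R = Rz(yaw) Ry(pitch) Rx(roll)).
In Python, from cell import status, imaging, r gives the robot as it stands. The module is installed in compiled form; this text tells all that it offers.
- The arm moves only by the tool apply_moves, never from a script. Its argument "plan" is a list of rows, each an object with "travel": the shift along the tool's x, y, z normalised to -1 to 1, where 1 is 250 mm, a list of three; "delta_rot": the turn, a rotation vector about the tool's x, y, z normalised to -1 to 1, where 1 is pi/2 rad, a list of three; "grip": the opening in per cent of the stroke, from 0 (shut) to 100 (fully open). A call has 1 to 12 rows; each row is the pose to reach, as a shift and turn from the pose commanded when the call began, along the tool's axes at that moment; what a row does not reach only later rows make up. A row lasts 1/10 s, in which the tool goes at most 50 mm and 8.59 degrees, less where a joint would pass 70% of its speed; a pose out of reach is approached as far as the arm can. A call with a number of a shift or a turn outside -1 to 1 is refused whole. A call with a gripper value outside its range is refused whole. The fingers move at their own pace and stop on an object; "squeeze" is the grip in N (left out, the last holds). Time passes only in rows, so rows that repeat a pose let the fingers close. It gives the time, the measured TCP pose, the force and the opening at its end, in the units of the state.
- status.read_state(): the state, without advancing time (a new reading comes with each control period).
- imaging.camera(name): name is "side" or "top"; returns the picture (400x640x3 uint8, blue, green, red); there is no depth.
- imaging.calibration(name): a dict with "fov_y" (degrees; the focal length in pixels is half the picture's height over the tangent of half this angle, whatever the lens; pixels are square), "cx", "cy" (the principal point, pixels), "R" (3x3) and "t" (3): a world point X has camera coordinates R X + t. Camera axes: x right, y down, z forward; pixel columns grow to the right and rows downward; lengths in m; the calibration is good to about 2 mm. A picture is of the moment at which its call begins. calibration takes no time and is no camera call.
- r.job_done(): hands the job in, once; it reports no verdict.
The state is a dict: "time": time; "qpos": joint angles; "joint_velocities": joint speeds; "joint_efforts": joint torques, N m; "tcp_pos": TCP position; "tcp_rot": TCP orientation; "force": force on the tool from outside, world axes, zero at the start; "wrist_torque": the same for the moment, N m; "finger_gap": finger opening in m.
Only numpy, scipy, OpenCV 4.12 (cv2) and the standard library are available. Lean on these libraries where they do the work, as an engineer would, in place of code of your own. Each camera call takes 0.05 s, during which the arm holds its last target. There are 200 camera calls.

## Working session

There is one attempt and no reset: what is moved stays moved. The work goes in short steps, Python scripts to look and compute and a tool call to move; the robot and the scene stay as the last step left them, time stands still between calls to the robot, and variables do not carry over. Pictures are saved under pics/ and viewed, about 12 in all and at most 16, crops included, and the job is handed in when it is done.

Besides the shell and the picture viewer there is one more tool, called after "Call:" as a command line: name --argument value ..., lists and objects as JSON in quotes. apply_moves: Moves the arm, as the interface text tells. Its arguments: {"type":"object","properties":{"plan":{"type":"array"},"squeeze":{"type":"number"}},"required":["plan"]}

```bash
mkdir -p pics; python3 - <<'E'
from cell import status, imaging, r
import cv2
print(status.read_state())
for n in("side","top"):
    print(n,imaging.calibration(n)); cv2.imwrite(f"pics/{n}0.png",imaging.camera(n))
E
```

```text
{'time': 0.0, 'qpos': array([-1.22159414,  0.43522428,  0.02491851,  1.57407513, -0.01158097,
        1.1339986 , -0.0751096 ]), 'joint_velocities': array([ 8.30508742e-04,  1.99917882e-03,  7.63445820e-05, -4.43342937e-05,
       -5.09296077e-04, -1.80079109e-03, -1.77098670e-03]), 'joint_efforts': array([-8.75179612e-04, -6.67853808e+01,  9.84708108e-01, -3.14468014e+01,
       -6.05190732e-02,  4.27310227e-02,  1.76056037e-04]), 'tcp_pos': array([0.27277492, 0.56208255, 0.40395182]), 'tcp_rot': array([-3.14003770e+00,  1.36218082e-04,  2.68976886e+00]), 'force': array([ 0.30282767,  0.43135483, -0.0609884 ]), 'wrist_torque': array([-0.03738997,  0.01053242,  0.01525971]), 'finger_gap': 0.09212177416029566}
side {'fov_y': 50.00712919468213, 'cx': 317.14880212664656, 'cy': 198.33672792102885, 'R': array([[ 0.85398132, -0.5202684 , -0.00605799],
       [-0.35775641, -0.57869646, -0.73288523],
       [ 0.37779128,  0.62803758, -0.68032532]]), 't': array([-0.42532435,  0.30966471,  0.94384205])}
top {'fov_y': 49.13479223877686, 'cx': 322.9319633957994, 'cy': 212.0421696680173, 'R': array([[ 2.55292444e-02, -9.99673705e-01, -8.60441954e-04],
       [-9.71241133e-01, -2.45993057e-02, -2.36823850e-01],
       [ 2.36725409e-01,  6.88163056e-03, -9.71552224e-01]]), 't': array([0.07394051, 0.57463588, 0.97578841])}
```

View pics/top0.png

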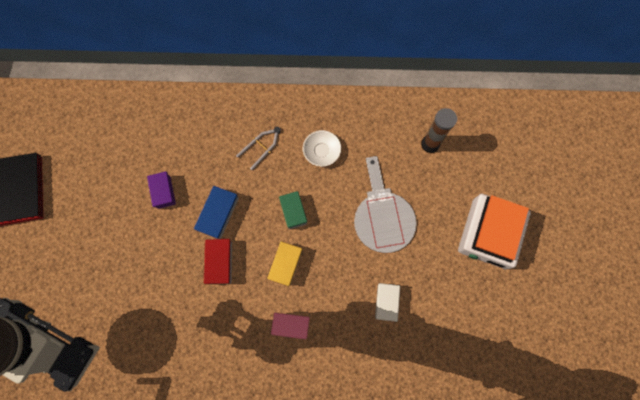

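View pics/side0.png

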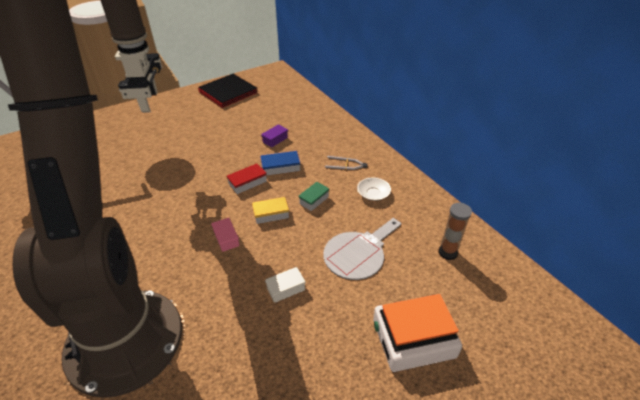

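All four tins are out. The top view shows blue (215,212), red (217,262), yellow (285,264), green (292,210), template (385,221) and mixer (497,231). The purple, pink and white tins are the look-alikes. Next I'll fit the poses using both cameras.

```bash
cat > h.py <<'E'
from cell import status, imaging
import numpy as np, cv2
from scipy.optimize import minimize
from scipy.spatial.transform import Rotation as Ro
def proj(n,X):
    c=imaging.calibration(n); f=200/np.tan(np.radians(c["fov_y"]/2))
    p=np.asarray(X)@c["R"].T+c["t"]; return p[:,:2]/p[:,2:]*f+[c["cx"],c["cy"]]
def back(n,uv,z):
    c=imaging.calibration(n); f=200/np.tan(np.radians(c["fov_y"]/2))
    uv=np.atleast_2d(uv); d=np.c_[(uv-[c["cx"],c["cy"]])/f,np.ones(len(uv))]@c["R"]; o=-c["R"].T@c["t"]
    return o+d*((z-o[2])/d[:,2:])
# hue lo,hi,  min sat, min val
HUE=dict(a=(100,125),b=(0,6),c=(19,35),d=(45,90),o=(3,14))
SZ=dict(a=(.120,.066),b=(.108,.061),c=(.096,.056),d=(.084,.051),o=(.130,.090))
def mask(im,k,roi=None):
    h=cv2.cvtColor(im,cv2.COLOR_BGR2HSV); lo,hi=HUE[k]
    s=215 if k=='o' else 120
    if k=='c': s=150
    m=cv2.inRange(h,(lo,s,200 if k=='o' else 45),(hi,255,255))
    if k=='b': m|=cv2.inRange(h,(174,190,45),(180,255,255))
    if roi is not None:
        r=np.zeros_like(m); cv2.circle(r,tuple(int(v) for v in roi[0]),roi[1],255,-1); m&=r
    m=cv2.morphologyEx(m,cv2.MORPH_OPEN,np.ones((3,3)))
    n,l,st,ce=cv2.connectedComponentsWithStats(m)
    return (l==1+np.argmax(st[1:,4])).astype(np.uint8) if n>1 else m*0
def box(p,L,W,z0,z1):
    c,s=np.cos(p[2]),np.sin(p[2])
    return np.array([[p[0]+c*a*L/2-s*b*W/2,p[1]+s*a*L/2+c*b*W/2,z] for z in(z0,z1) for a,b in((1,1),(1,-1),(-1,-1),(-1,1))])
def fit(ims,k,p0,z1=.036,lid=.010,rois=None):
    L,W=SZ[k]; ms={n:mask(ims[n],k,rois and rois[n]) for n in ims}
    def cost(p):
        t=0
        for n,m in ms.items():
            h=cv2.convexHull(np.float32(proj(n,box(p,L,W,z1-lid,z1))))
            q=np.zeros((1600,2560),np.uint8); 
            x,y,w,hh=ROI[n]
            q=np.zeros((hh*4,w*4),np.uint8)
            cv2.fillPoly(q,[np.int32(np.round(((h-[x,y]+.5)*4-.5)*16))],1,shift=4)
            M=cv2.resize(m[y:y+hh,x:x+w],None,fx=4,fy=4,interpolation=cv2.INTER_LINEAR)
            t+=1-(q&M).sum()/max(1,(q|M).sum())
        return t/len(ms)
    ROI={}
    for n,m in ms.items():
        x,y,w,hh=cv2.boundingRect(m); x0,y0=max(0,x-15),max(0,y-15); ROI[n]=(x0,y0,min(640,x+w+15)-x0,min(400,y+hh+15)-y0)
    best=min((minimize(cost,[*p0[:2],p0[2]+d],method="Nelder-Mead",options=dict(initial_simplex=[[p0[0],p0[1],p0[2]+d],[p0[0]+.01,p0[1],p0[2]+d],[p0[0],p0[1]+.01,p0[2]+d],[p0[0],p0[1],p0[2]+d+.25]],xatol=2e-4,fatol=1e-4)) for d in(-.2,.2)),key=lambda r:r.fun)
    return best.x,best.fun
def guess(im,k,z=.036,roi=None):
    m=mask(im,k,roi); ys,xs=np.nonzero(m); P=back("top",np.c_[xs,ys].astype(float),z)[:,:2]
    w,v=np.linalg.eigh(np.cov(P.T)); return [*P.mean(0),np.arctan2(v[1,1],v[0,1])]
def go(x,y,z,yaw):
    """shift to bring the GRASP point to x,y,z with tool down at yaw (mod pi near current); prints normalised numbers"""
    s=status.read_state(); R=Ro.from_euler("xyz",s["tcp_rot"]); 
    cur=s["tcp_rot"][2]; az=np.arctan2(y,x)+np.pi/2
    yaw=az+(yaw-az+np.pi/2)%np.pi-np.pi/2
    T=Ro.from_euler("xyz",[np.pi,0,yaw])
    d=R.inv().apply(np.array([x,y,z+.159])-s["tcp_pos"])/.25; rv=(R.inv()*T).as_rotvec()/(np.pi/2)
    print("travel",d.round(3),"rot",rv.round(3),"|t",round(s["time"],2))
E
python3 - <<'E'
from h import *
ims={n:imaging.camera(n) for n in("top","side")}
for n in ims: cv2.imwrite(f"pics/{n}1.png",ims[n])
for k in "abcd":
    p0=guess(ims["top"],k); 
    for sub in (["top","side"],["top"],["side"]):
        p,c=fit({n:ims[n] for n in sub},k,p0); print(k,sub,p.round(4),round(c,3))
p0=guess(ims["top"],"o",.085)
if abs(p0[0])<2:
  for sub in (["top","side"],["top"],["side"]):
    p,c=fit({n:ims[n] for n in sub},"o",p0,.085,.001); print("plate",sub,p.round(4),round(c,3))
a=cv2.resize(ims["top"][170:300,190:430],None,fx=3.3,fy=3.3,interpolation=cv2.INTER_CUBIC); cv2.imwrite("pics/c1.png",a)
E
```

```text
a ['top', 'side'] [1.0796 0.0165 2.0528] 0.981
a ['top'] [1.0808 0.0941 1.1738] 0.97
a ['side'] [ 0.9722 -0.4927  8.2448] 0.979
b ['top', 'side'] [ 0.4536  0.3418 -3.0851] 0.09
b ['top'] [ 0.4541  0.3415 -3.1011] 0.063
b ['side'] [ 0.4516  0.3412 -3.1187] 0.116
c ['top', 'side'] [0.452  0.1785 2.8297] 0.093
c ['top'] [0.4527 0.1786 2.8456] 0.068
c ['side'] [0.4515 0.179  2.8385] 0.113
  avg = a.mean(axis, **keepdims_kw)
  ret = um.true_divide(
h.py:49: RuntimeWarning: Degrees of freedom <= 0 for slice
  w,v=np.linalg.eigh(np.cov(P.T)); return [*P.mean(0),np.arctan2(v[1,1],v[0,1])]
  c *= np.true_divide(1, fact)
  c *= np.true_divide(1, fact)
h.py:49: RuntimeWarning: Mean of empty slice.
  w,v=np.linalg.eigh(np.cov(P.T)); return [*P.mean(0),np.arctan2(v[1,1],v[0,1])]
h.py:38: RuntimeWarning: invalid value encountered in cast
  cv2.fillPoly(q,[np.int32(np.round(((h-[x,y]+.5)*4-.5)*16))],1,shift=4)
Traceback (most recent call last):
  File "h.py", line 45, in fit
    best=min((minimize(cost,[*p0[:2],p0[2]+d],method="Nelder-Mead",options=dict(initial_simplex=[[p0[0],p0[1],p0[2]+d],[p0[0]+.01,p0[1],p0[2]+d],[p0[0],p0[1]+.01,p0[
[... 224 characters left out ...]
lex=[[p0[0],p0[1],p0[2]+d],[p0[0]+.01,p0[1],p0[2]+d],[p0[0],p0[1]+.01,p0[2]+d],[p0[0],p0[1],p0[2]+d+.25]],xatol=2e-4,fatol=1e-4)) for d in(-.2,.2)),key=lambda r:r.fun)
              ~~~~~~~~^^^^^^^^^^^^^^^^^^^^^^^^^^^^^^^^^^^^^^^^^^^^^^^^^^^^^^^^^^^^^^^^^^^^^^^^^^^^^^^^^^^^^^^^^^^^^^^^^^^^^^^^^^^^^^^^^^^^^^^^^^^^^^^^^^^^^^^^^^^^^^^^^^^^^^^^^^^^^^^^^^^^^^^^^^^^^^^^^^^^^^^^^^^^^^^^^^^^^^^
  File "h.py", line 34, in cost
    h=cv2.convexHull(np.float32(proj(n,box(p,L,W,z1-lid,z1))))
                                ~~~~^^^^^^^^^^^^^^^^^^^^^^^^
  File "h.py", line 6, in proj
    c=imaging.calibration(n); f=200/np.tan(np.radians(c["fov_y"]/2))
ValueError: time passes only in moves, steps and waits
```

```bash
sed -i 's/^def proj/import functools\ncal=functools.lru_cache(imaging.calibration)\ndef proj/; s/c=imaging.calibration(n); f/c=cal(n); f/; s/d=(45,90)/d=(40,95)/; s/    if k==.c.: s=150/    s={"c":150,"d":70}.get(k,s)/' h.py
cat > meas.py <<'E'
from h import *
def rois(p,z=.03,r=(32,40)): 
    X=[[p[0],p[1],z]]; return {n:(proj(n,X)[0],q) for n,q in zip(("top","side"),r)}
def tin(ims,k,xy):
    ro=rois(xy); g=guess(ims["top"],k,roi=ro["top"])
    for sub in (["top","side"],["top"],["side"]):
        p,c=fit({n:ims[n] for n in sub},k,g,rois=ro); print(k,sub,p.round(4),round(c,3))
E
python3 - <<'E'
from meas import *
ims={n:cv2.imread(f"pics/{n}1.png") for n in("top","side")}
for k,uv in dict(a=(215,212),d=(292,210)).items(): tin(ims,k,back("top",uv,.03)[0])
p0=guess(ims["top"],"o",.085,((500,230),40)); ro=rois(p0,.085,(40,50)); print(p0)
for sub in (["top","side"],["top"],["side"]):
    p,c=fit({n:ims[n] for n in sub},"o",p0,.085,.001,ro); print("plate",sub,p.round(4),round(c,3))
X0=back("top",(385,221),.006)[0]
for n in ims:
    im=ims[n]; h=cv2.cvtColor(im,cv2.COLOR_BGR2HSV).astype(int); b=im.astype(int)
    a=np.linspace(0,6.283,60); disc=np.zeros((400,640),np.uint8)
    cv2.fillPoly(disc,[np.int32(proj(n,np.c_[X0[0]+.073*np.cos(a),X0[1]+.073*np.sin(a),0*a+.006]))],1)
    m=(disc>0)&(b[...,2]-b[...,1]>22)
    # blade: low saturation pixels in wider roi
    ys,xs=np.nonzero(m); P=back(n,np.c_[xs,ys].astype(float),.006)[:,:2]
    L,W=.124,.072
    def cost(q):
        c,s=np.cos(q[2]),np.sin(q[2]); d=(P-q[:2])@np.array([[c,-s],[s,c]])
        e=np.minimum(abs(np.maximum(abs(d[:,0])-L/2,abs(d[:,1])-W/2)),.008); return (e**2).mean()
    g=back(n,proj(n,[[*X0[:2],.006]]),.006)[0]
    best=min((minimize(cost,[X0[0],X0[1],y],method="Nelder-Mead",options=dict(initial_simplex=[[X0[0],X0[1],y],[X0[0]+.01,X0[1],y],[X0[0],X0[1]+.01,y],[X0[0],X0[1],y+.2]])) for y in(-.2,0,.2,.4)),key=lambda r:r.fun)
    print("template",n,len(P),best.x.round(4),best.fun**.5)
    w=(disc>0); 
    sat=cv2.inRange(cv2.cvtColor(im,cv2.COLOR_BGR2HSV),(0,0,90),(180,70,255)); u=proj(n,[[*X0[:2],.006]])[0]
    k=np.zeros_like(sat); cv2.fillPoly(k,[np.int32(proj(n,np.c_[X0[0]+.095*np.cos(a),X0[1]+.095*np.sin(a),0*a+.006]))],255)
    cn=max(cv2.findContours(sat&k,cv2.RETR_EXTERNAL,cv2.CHAIN_APPROX_NONE)[0],key=cv2.contourArea)[:,0].astype(float)
    Q=back(n,cn,.006)[:,:2]; f=minimize(lambda q:np.minimum(abs(np.hypot(*(Q-q).T)-.078),.006).mean(),X0[:2],method="Nelder-Mead"); print("disc",f.x.round(4),f.fun)
a=cv2.resize(ims["top"][150:300,190:430],None,fx=3.3,fy=3.3,interpolation=cv2.INTER_CUBIC); cv2.imwrite("pics/c1.png",a)
E
```

```text
a ['top', 'side'] [0.5759 0.3561 2.8246] 0.185
a ['top'] [0.5782 0.3566 2.7897] 0.125
a ['side'] [0.5736 0.3579 2.7431] 0.237
d ['top', 'side'] [ 0.5883  0.1644 -2.8118] 0.156
d ['top'] [ 0.5877  0.1643 -2.8258] 0.091
d ['side'] [ 0.5881  0.1641 -2.7163] 0.215
[np.float64(nan), np.float64(nan), np.float64(nan)]
  avg = a.mean(axis, **keepdims_kw)
  ret = um.true_divide(
h.py:51: RuntimeWarning: Degrees of freedom <= 0 for slice
  w,v=np.linalg.eigh(np.cov(P.T)); return [*P.mean(0),np.arctan2(v[1,1],v[0,1])]
  c *= np.true_divide(1, fact)
  c *= np.true_divide(1, fact)
h.py:51: RuntimeWarning: Mean of empty slice.
  w,v=np.linalg.eigh(np.cov(P.T)); return [*P.mean(0),np.arctan2(v[1,1],v[0,1])]
Traceback (most recent call last):
  File "h.py", line 32, in fit
    L,W=SZ[k]; ms={n:mask(ims[n],k,rois and rois[n]) for n in ims}
                     ~~~~^^^^^^^^^^^^^^^^^^^^^^^^^^^
  File "h.py", line 24, in mask
    r=np.zeros_like(m); cv2.circle(r,tuple(int(v) for v in roi[0]),roi[1],255,-1); m&=r
                                     ~~~~~^^^^^^^^^^^^^^^^^^^^^^^^
  File "h.py", line 24, in <genexpr>
    r=np.zeros_like(m); cv2.circle(r,tuple(int(v) for v in roi[0]),roi[1],255,-1); m&=r
                                           ~~~^^^
ValueError: cannot convert float NaN to integer
```

```bash
sed -i 's/"d":70/"d":95,"a":150,"o":180/; s/200 if k==.o./150 if k=="o"/' h.py
cat > t.py <<'E'
from meas import *
ims={n:cv2.imread(f"pics/{n}1.png") for n in("top","side")}
H=lambda n:cv2.cvtColor(ims[n],cv2.COLOR_BGR2HSV)
for n,uv in(("top",(505,228)),("side",(420,320)),("side",(281,156)),("side",(283,168)),("side",(313,192)),("side",(322,203)),("top",(470,330)),("top",(292,210))): print(n,uv,H(n)[uv[1],uv[0]])
for k,uv in dict(a=(215,212),d=(292,210)).items(): tin(ims,k,back("top",uv,.03)[0])
X0=back("top",(385,221),.006)[0]
for n in ims:
    im=ims[n]; b=im.astype(int)
    a=np.linspace(0,6.283,60); disc=np.zeros((400,640),np.uint8)
    cv2.fillPoly(disc,[np.int32(proj(n,np.c_[X0[0]+.073*np.cos(a),X0[1]+.073*np.sin(a),0*a+.006]))],1)
    m=(disc>0)&(b[...,2]-b[...,1]>22)
    ys,xs=np.nonzero(m); P=back(n,np.c_[xs,ys].astype(float),.006)[:,:2]
    L,W=.124,.072
    def cost(q):
        c,s=np.cos(q[2]),np.sin(q[2]); d=(P-q[:2])@np.array([[c,-s],[s,c]])
        e=np.minimum(abs(np.maximum(abs(d[:,0])-L/2,abs(d[:,1])-W/2)),.008); return (e**2).mean()
    best=min((minimize(cost,[X0[0],X0[1],y],method="Nelder-Mead",options=dict(initial_simplex=[[X0[0],X0[1],y],[X0[0]+.01,X0[1],y],[X0[0],X0[1]+.01,y],[X0[0],X0[1],y+.2]])) for y in(-.2,0,.2,.4)),key=lambda r:r.fun)
    print("template",n,len(P),best.x.round(4),best.fun**.5)
    sat=cv2.inRange(H(n),(0,0,90),(180,70,255)); k=np.zeros_like(sat); cv2.fillPoly(k,[np.int32(proj(n,np.c_[X0[0]+.095*np.cos(a),X0[1]+.095*np.sin(a),0*a+.006]))],255)
    cn=max(cv2.findContours(sat&k,cv2.RETR_EXTERNAL,cv2.CHAIN_APPROX_NONE)[0],key=cv2.contourArea)[:,0].astype(float)
    Q=back(n,cn,.006)[:,:2]; f=minimize(lambda q:np.minimum(abs(np.hypot(*(Q-q).T)-.078),.006).mean(),X0[:2],method="Nelder-Mead"); print("disc",f.x.round(4),f.fun)
a=cv2.resize(ims["top"][150:300,190:430],None,fx=3.3,fy=3.3,interpolation=cv2.INTER_CUBIC); cv2.imwrite("pics/c1.png",a)
p0=guess(ims["top"],"o",.085,((500,230),40)); ro=rois(p0,.085,(45,55)); print(p0)
for sub in (["top","side"],["top"],["side"]):
    p,c=fit({n:ims[n] for n in sub},"o",p0,.085,.001,ro); print("plate",sub,p.round(4),round(c,3))
E
python3 t.py
```

```text
top (505, 228) [ 10 198 229]
side (420, 320) [ 11 188 242]
side (281, 156) [108 167 139]
side (283, 168) [ 11  19 105]
side (313, 192) [ 70 106 127]
side (322, 203) [ 14 122  96]
top (470, 330) [ 14 139 145]
top (292, 210) [ 68  99 111]
a ['top', 'side'] [0.5775 0.3555 2.7892] 0.234
a ['top'] [0.5763 0.3542 2.8529] 0.16
a ['side'] [0.5777 0.3557 2.6838] 0.303
d ['top', 'side'] [ 0.5907  0.1649 -2.8735] 0.288
d ['top'] [ 0.5887  0.1654 -2.8421] 0.202
d ['side'] [ 0.5884  0.165  -2.6089] 0.353
template top 348 [ 0.5676 -0.0681  0.1983] 0.0019525117647761644
disc [ 0.5677 -0.0678] 0.0019356995996951947
template side 298 [ 0.5658 -0.0682  0.1997] 0.002634156217472425
disc [ 0.5644 -0.0706] 0.0017404705109963607
[np.float64(0.5434781140282994), np.float64(-0.3290049570582741), np.float64(2.8039542370651613)]
plate ['top', 'side'] [ 0.5427 -0.3312  2.8039] 0.054
plate ['top'] [ 0.5446 -0.3293  2.8044] 0.022
plate ['side'] [ 0.5412 -0.3318  2.8078] 0.023
```

View pics/c1.png

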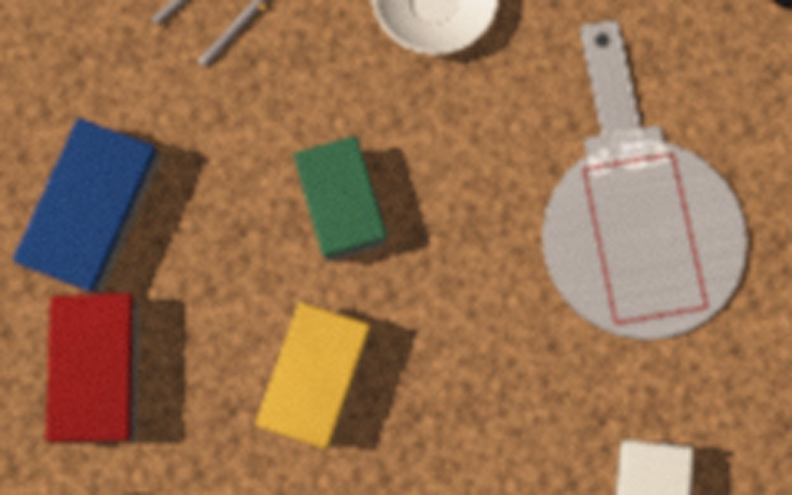

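```bash
sed -i 's/"d":95,"a":150/"d":60,"a":105/' h.py
sed -i 's|yaw=az+.*|yaw=2.2+(yaw-2.2)%np.pi|' h.py
python3 - <<'E'
from meas import *
ims={n:cv2.imread(f"pics/{n}1.png") for n in("top","side")}
for k,uv in dict(a=(215,212),d=(292,210)).items(): tin(ims,k,back("top",uv,.03)[0])
go(.577,.356,.15,2.76)
E
```

```text
a ['top', 'side'] [0.5757 0.3557 2.8031] 0.166
a ['top'] [0.5775 0.3555 2.7812] 0.113
a ['side'] [0.575  0.3566 2.7782] 0.21
d ['top', 'side'] [ 0.5881  0.1647 -2.8204] 0.148
d ['top'] [ 0.588   0.1642 -2.8023] 0.089
d ['side'] [ 0.5858  0.1628 -2.7407] 0.202
travel [-1.455 -0.21   0.381] rot [-0.001  0.    -0.045] |t 0.2
```

Call:
apply_moves --plan '[{"travel": [-0.75, -0.1, 0.1], "delta_rot": [0, 0, 0], "grip": 100}, {"travel": [-0.75, -0.1, 0.1], "delta_rot": [0, 0, 0], "grip": 100}, {"travel": [-0.75, -0.1, 0.1], "delta_rot": [0, 0, 0], "grip": 100}, {"travel": [-0.75, -0.1, 0.1], "delta_rot": [0, 0, 0], "grip": 100}, {"travel": [-0.75, -0.1, 0.1], "delta_rot": [0, 0, 0], "grip": 100}]' --squeeze 40

```text
time: 0.7
tcp_pos: [0.4366, 0.4525, 0.3788]
tcp_rot: [-3.139, 0.004, 2.68]
force: [0.4, 0.4, 0.2]
finger_gap: 0.0916
```

Call:
apply_moves --plan '[{"travel": [-0.705, -0.11, 0.28], "delta_rot": [0, 0, -0.045], "grip": 100}, {"travel": [-0.705, -0.11, 0.28], "delta_rot": [0, 0, -0.045], "grip": 100}, {"travel": [-0.705, -0.11, 0.28], "delta_rot": [0, 0, -0.045], "grip": 100}, {"travel": [-0.705, -0.11, 0.28], "delta_rot": [0, 0, -0.045], "grip": 100}, {"travel": [-0.705, -0.11, 0.28], "delta_rot": [0, 0, -0.045], "grip": 100}, {"travel": [-0.705, -0.11, 0.28], "delta_rot": [0, 0, -0.045], "grip": 100}, {"travel": [-0.705, -0.11, 0.28], "delta_rot": [0, 0, -0.045], "grip": 100}, {"travel": [-0.705, -0.11, 0.28], "delta_rot": [0, 0, -0.045], "grip": 100}]'

```text
time: 1.5
tcp_pos: [0.576, 0.358, 0.3104]
tcp_rot: [3.14, -0.0, 2.763]
force: [0.6, 0.1, 0.1]
finger_gap: 0.092
```

```bash
python3 -c "
from h import *
go(.5765,.356,.023,2.77)"
```

```text
travel [-0.005 -0.007  0.513] rot [ 0.001 -0.    -0.004] |t 1.5
```

Motion tracks well. Next: descend, grip and lift.

Call:
apply_moves --plan '[{"travel": [-0.005, -0.007, 0.2], "delta_rot": [0, 0, 0], "grip": 100}, {"travel": [-0.005, -0.007, 0.35], "delta_rot": [0, 0, 0], "grip": 100}, {"travel": [-0.005, -0.007, 0.45], "delta_rot": [0, 0, 0], "grip": 100}, {"travel": [-0.005, -0.007, 0.512], "delta_rot": [0, 0, 0], "grip": 100}, {"travel": [-0.005, -0.007, 0.512], "delta_rot": [0, 0, 0], "grip": 100}, {"travel": [-0.005, -0.007, 0.512], "delta_rot": [0, 0, 0], "grip": 100}, {"travel": [-0.005, -0.007, 0.512], "delta_rot": [0, 0, 0], "grip": 0}, {"travel": [-0.005, -0.007, 0.512], "delta_rot": [0, 0, 0], "grip": 0}, {"travel": [-0.005, -0.007, 0.512], "delta_rot": [0, 0, 0], "grip": 0}, {"travel": [-0.005, -0.007, 0.512], "delta_rot": [0, 0, 0], "grip": 0}, {"travel": [-0.005, -0.007, 0.512], "delta_rot": [0, 0, 0], "grip": 0}, {"travel": [-0.005, -0.007, 0.512], "delta_rot": [0, 0, 0], "grip": 0}]'

```text
time: 2.7
tcp_pos: [0.5779, 0.3543, 0.1824]
tcp_rot: [3.141, 0.0, 2.76]
force: [-1.4, -0.5, 5.2]
finger_gap: 0.0662
```

Call:
apply_moves --plan '[{"travel": [0, 0, 0], "delta_rot": [0, 0, 0], "grip": 0}, {"travel": [0, 0, 0], "delta_rot": [0, 0, 0], "grip": 0}, {"travel": [0, 0, -0.1], "delta_rot": [0, 0, 0], "grip": 0}, {"travel": [0, 0, -0.2], "delta_rot": [0, 0, 0], "grip": 0}, {"travel": [0, 0, -0.35], "delta_rot": [0, 0, 0], "grip": 0}, {"travel": [0, 0, -0.5], "delta_rot": [0, 0, 0], "grip": 0}, {"travel": [0, 0, -0.7], "delta_rot": [0, 0, 0], "grip": 0}, {"travel": [0, 0, -0.88], "delta_rot": [0, 0, 0], "grip": 0}, {"travel": [0, 0, -0.88], "delta_rot": [0, 0, 0], "grip": 0}, {"travel": [0, 0, -0.88], "delta_rot": [0, 0, 0], "grip": 0}]'

```text
time: 3.7
tcp_pos: [0.5776, 0.354, 0.4022]
tcp_rot: [3.141, 0.001, 2.76]
force: [-1.3, -0.8, -3.8]
finger_gap: 0.0662
```

```bash
python3 -c "
from h import *
go(.5428,-.331,.25,2.804)
cv2.imwrite('pics/s2.png',cv2.resize(imaging.camera('side')[40:240,180:440],None,fx=3,fy=3))"
```

```text
travel [-0.89  -2.595 -0.029] rot [ 0.001  0.    -0.028] |t 3.7
```

View pics/s2.png

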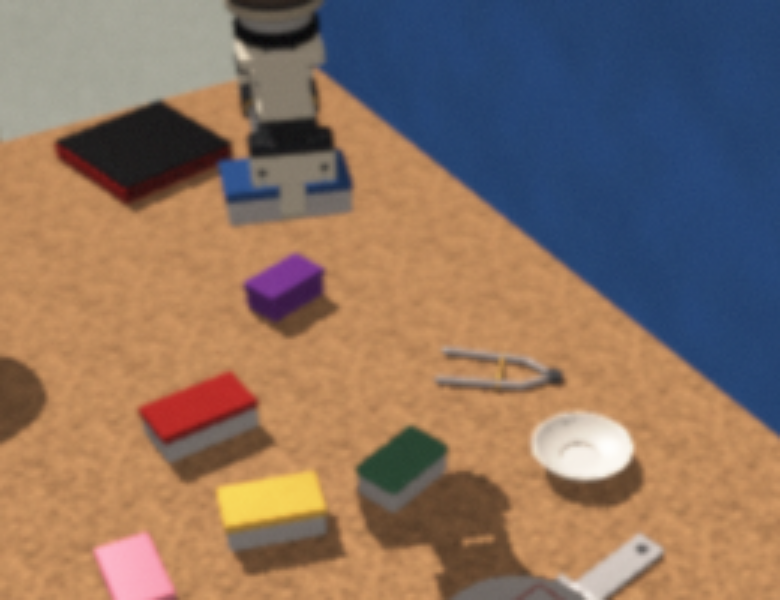

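Call:
apply_moves --plan '[{"travel": [-0.3, -0.9, 0], "delta_rot": [0, 0, 0], "grip": 0}, {"travel": [-0.3, -0.9, 0], "delta_rot": [0, 0, 0], "grip": 0}, {"travel": [-0.3, -0.9, 0], "delta_rot": [0, 0, 0], "grip": 0}, {"travel": [-0.3, -0.9, 0], "delta_rot": [0, 0, 0], "grip": 0}, {"travel": [-0.3, -0.9, 0], "delta_rot": [0, 0, 0], "grip": 0}, {"travel": [-0.3, -0.9, 0], "delta_rot": [0, 0, 0], "grip": 0}]'

```text
time: 4.35
tcp_pos: [0.563, 0.1101, 0.3997]
tcp_rot: [-3.136, -0.002, 2.751]
force: [-0.2, 0.3, -3.5]
finger_gap: 0.0662
```

Call:
apply_moves --plan '[{"travel": [-0.3, -0.9, 0], "delta_rot": [0, 0, 0], "grip": 0}, {"travel": [-0.3, -0.9, 0], "delta_rot": [0, 0, 0], "grip": 0}, {"travel": [-0.3, -0.9, 0], "delta_rot": [0, 0, 0], "grip": 0}, {"travel": [-0.3, -0.9, 0], "delta_rot": [0, 0, 0], "grip": 0}, {"travel": [-0.3, -0.9, 0], "delta_rot": [0, 0, 0], "grip": 0}, {"travel": [-0.3, -0.9, 0], "delta_rot": [0, 0, 0], "grip": 0}]'

```text
time: 4.95
tcp_pos: [0.5479, -0.1256, 0.3999]
tcp_rot: [-3.137, -0.002, 2.751]
force: [-0.0, 0.9, -2.8]
finger_gap: 0.0659
```

Call:
apply_moves --plan '[{"travel": [-0.29, -0.795, 0], "delta_rot": [0, 0, -0.028], "grip": 0}, {"travel": [-0.29, -0.795, 0], "delta_rot": [0, 0, -0.028], "grip": 0}, {"travel": [-0.29, -0.795, 0], "delta_rot": [0, 0, -0.028], "grip": 0}, {"travel": [-0.29, -0.795, 0], "delta_rot": [0, 0, -0.028], "grip": 0}, {"travel": [-0.29, -0.795, 0], "delta_rot": [0, 0, -0.028], "grip": 0}, {"travel": [-0.29, -0.795, 0], "delta_rot": [0, 0, -0.028], "grip": 0}, {"travel": [-0.29, -0.795, 0], "delta_rot": [0, 0, -0.028], "grip": 0}]'

```text
time: 5.65
tcp_pos: [0.5433, -0.3292, 0.4]
tcp_rot: [3.14, -0.003, 2.805]
force: [0.4, 0.6, -2.3]
finger_gap: 0.0661
```

```bash
python3 -c "
from h import *
print(status.read_state()['finger_gap'])
go(.5435,-.332,.108,2.804)"
```

```text
0.06609785953230292
travel [-0.006 -0.011  0.532] rot [ 0.001 -0.002  0.001] |t 5.65
```

Call:
apply_moves --plan '[{"travel": [-0.006, -0.011, 0.2], "delta_rot": [0, 0, 0], "grip": 0}, {"travel": [-0.006, -0.011, 0.38], "delta_rot": [0, 0, 0], "grip": 0}, {"travel": [-0.006, -0.011, 0.46], "delta_rot": [0, 0, 0], "grip": 0}, {"travel": [-0.006, -0.011, 0.5], "delta_rot": [0, 0, 0], "grip": 0}, {"travel": [-0.006, -0.011, 0.52], "delta_rot": [0, 0, 0], "grip": 0}, {"travel": [-0.006, -0.011, 0.535], "delta_rot": [0, 0, 0], "grip": 0}, {"travel": [-0.006, -0.011, 0.55], "delta_rot": [0, 0, 0], "grip": 0}, {"travel": [-0.006, -0.011, 0.565], "delta_rot": [0, 0, 0], "grip": 0}, {"travel": [-0.006, -0.011, 0.575], "delta_rot": [0, 0, 0], "grip": 0}, {"travel": [-0.006, -0.011, 0.58], "delta_rot": [0, 0, 0], "grip": 0}, {"travel": [-0.006, -0.011, 0.58], "delta_rot": [0, 0, 0], "grip": 0}]'

```text
time: 6.75
tcp_pos: [0.5442, -0.3337, 0.2574]
tcp_rot: [3.141, 0.002, 2.805]
force: [2.4, 3.1, 4.3]
finger_gap: 0.066
```

Call:
apply_moves --plan '[{"travel": [0, 0, 0.004], "delta_rot": [0, 0, 0], "grip": 0}, {"travel": [0, 0, 0.004], "delta_rot": [0, 0, 0], "grip": 0}]'

```text
time: 6.95
tcp_pos: [0.5442, -0.3338, 0.2564]
tcp_rot: [3.141, 0.002, 2.805]
force: [2.8, 3.1, 6.5]
finger_gap: 0.066
```

Call:
apply_moves --plan '[{"travel": [0, 0, 0.006], "delta_rot": [0, 0, 0], "grip": 0}, {"travel": [0, 0, 0.006], "delta_rot": [0, 0, 0], "grip": 0}]'

```text
time: 7.15
tcp_pos: [0.5441, -0.3338, 0.2554]
tcp_rot: [3.141, 0.002, 2.805]
force: [1.1, 3.4, 10.2]
finger_gap: 0.0663
```

Call:
apply_moves --plan '[{"travel": [0, 0, 0.006], "delta_rot": [0, 0, 0], "grip": 0}, {"travel": [0, 0, 0.006], "delta_rot": [0, 0, 0], "grip": 0}]'

```text
time: 7.35
tcp_pos: [0.5441, -0.3338, 0.2552]
tcp_rot: [3.141, 0.003, 2.805]
force: [-2.8, 6.7, 22.5]
finger_gap: 0.0662
```

Call:
apply_moves --plan '[{"travel": [0, 0, 0], "delta_rot": [0, 0, 0], "grip": 0}, {"travel": [0, 0, 0], "delta_rot": [0, 0, 0], "grip": 0}, {"travel": [0, 0, 0], "delta_rot": [0, 0, 0], "grip": 0}, {"travel": [0, 0, 0], "delta_rot": [0, 0, 0], "grip": 0}, {"travel": [0, 0, 0], "delta_rot": [0, 0, 0], "grip": 0}, {"travel": [0, 0, 0], "delta_rot": [0, 0, 0], "grip": 0}, {"travel": [0, 0, 0], "delta_rot": [0, 0, 0], "grip": 0}, {"travel": [0, 0, 0], "delta_rot": [0, 0, 0], "grip": 0}, {"travel": [0, 0, 0], "delta_rot": [0, 0, 0], "grip": 0}, {"travel": [0, 0, 0], "delta_rot": [0, 0, 0], "grip": 0}, {"travel": [0, 0, 0], "delta_rot": [0, 0, 0], "grip": 0}, {"travel": [0, 0, 0], "delta_rot": [0, 0, 0], "grip": 0}]'

```text
time: 8.55
tcp_pos: [0.5441, -0.3338, 0.2552]
tcp_rot: [3.141, 0.003, 2.805]
force: [-3.3, 6.2, 22.6]
finger_gap: 0.0659
```

```bash
python3 -c "
from h import *
im=[imaging.camera(n) for n in('side','top')]
cv2.imwrite('pics/m1.png',np.hstack([cv2.resize(im[0][200:400,320:520],None,fx=2,fy=2),cv2.resize(im[1][130:330,400:600],None,fx=2,fy=2)]))"
```

Call:
apply_moves --plan '[{"travel": [0, 0, 0], "delta_rot": [0, 0, 0], "grip": 0}, {"travel": [0, 0, 0], "delta_rot": [0, 0, 0], "grip": 0}, {"travel": [0, 0, 0], "delta_rot": [0, 0, 0], "grip": 0}, {"travel": [0, 0, 0], "delta_rot": [0, 0, 0], "grip": 0}, {"travel": [0, 0, 0], "delta_rot": [0, 0, 0], "grip": 0}, {"travel": [0, 0, 0], "delta_rot": [0, 0, 0], "grip": 0}, {"travel": [0, 0, 0], "delta_rot": [0, 0, 0], "grip": 0}, {"travel": [0, 0, 0], "delta_rot": [0, 0, 0], "grip": 0}, {"travel": [0, 0, 0], "delta_rot": [0, 0, 0], "grip": 0}, {"travel": [0, 0, 0], "delta_rot": [0, 0, 0], "grip": 0}, {"travel": [0, 0, 0], "delta_rot": [0, 0, 0], "grip": 0}, {"travel": [0, 0, 0], "delta_rot": [0, 0, 0], "grip": 0}]'

```text
time: 9.85
tcp_pos: [0.5441, -0.3338, 0.2552]
tcp_rot: [3.141, 0.003, 2.805]
force: [-2.5, 6.6, 22.6]
finger_gap: 0.0658
```

Call:
apply_moves --plan '[{"travel": [0, 0, 0], "delta_rot": [0, 0, 0], "grip": 0}, {"travel": [0, 0, 0], "delta_rot": [0, 0, 0], "grip": 0}, {"travel": [0, 0, 0], "delta_rot": [0, 0, 0], "grip": 0}, {"travel": [0, 0, 0], "delta_rot": [0, 0, 0], "grip": 0}, {"travel": [0, 0, 0], "delta_rot": [0, 0, 0], "grip": 0}, {"travel": [0, 0, 0], "delta_rot": [0, 0, 0], "grip": 0}, {"travel": [0, 0, 0], "delta_rot": [0, 0, 0], "grip": 0}]'

```text
time: 10.55
tcp_pos: [0.544, -0.3338, 0.2552]
tcp_rot: [3.141, 0.003, 2.805]
force: [-2.6, 6.8, 22.5]
finger_gap: 0.066
```

Call:
apply_moves --plan '[{"travel": [0, 0, -0.08], "delta_rot": [0, 0, 0], "grip": 0}, {"travel": [0, 0, -0.2], "delta_rot": [0, 0, 0], "grip": 0}, {"travel": [0, 0, -0.4], "delta_rot": [0, 0, 0], "grip": 0}, {"travel": [0, 0, -0.6], "delta_rot": [0, 0, 0], "grip": 0}, {"travel": [0, 0, -0.6], "delta_rot": [0, 0, 0], "grip": 0}, {"travel": [0, 0, -0.6], "delta_rot": [0, 0, 0], "grip": 0}]'

```text
time: 11.15
tcp_pos: [0.5429, -0.3345, 0.4032]
tcp_rot: [-3.141, 0.001, 2.804]
force: [-0.8, 0.5, -3.5]
finger_gap: 0.0659
```

```bash
python3 -c "
from h import *
go(.567,-.0685,.24,.199)"
```

```text
travel [0.262 1.036 0.016] rot [-0.001  0.001 -0.342] |t 11.15
```

View pics/m1.png

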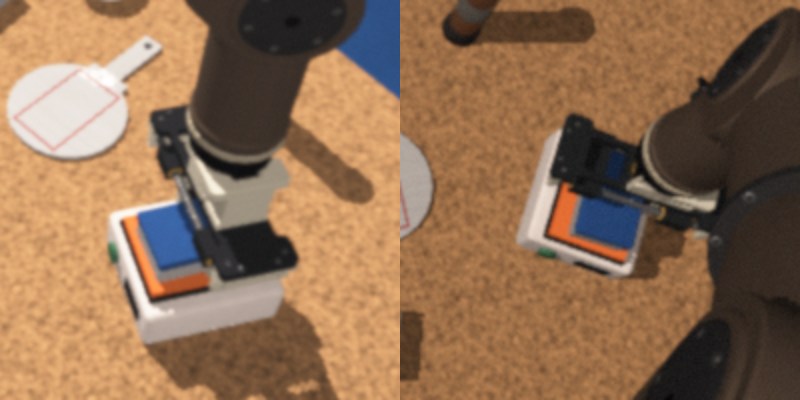

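Call:
apply_moves --plan '[{"travel": [0.262, 1.0, 0.016], "delta_rot": [0, 0, -0.342], "grip": 0}, {"travel": [0.262, 1.0, 0.016], "delta_rot": [0, 0, -0.342], "grip": 0}, {"travel": [0.262, 1.0, 0.016], "delta_rot": [0, 0, -0.342], "grip": 0}, {"travel": [0.262, 1.0, 0.016], "delta_rot": [0, 0, -0.342], "grip": 0}, {"travel": [0.262, 1.0, 0.016], "delta_rot": [0, 0, -0.342], "grip": 0}, {"travel": [0.262, 1.0, 0.016], "delta_rot": [0, 0, -0.342], "grip": 0}, {"travel": [0.262, 1.0, 0.016], "delta_rot": [0, 0, -0.342], "grip": 0}, {"travel": [0.262, 1.0, 0.016], "delta_rot": [0, 0, -0.342], "grip": 0}]'

```text
time: 11.95
tcp_pos: [0.5638, -0.0777, 0.3972]
tcp_rot: [-3.141, -0.003, -2.943]
force: [0.1, -0.5, -2.6]
finger_gap: 0.0658
```

```bash
python3 -c "
from h import *
go(.567,-.0685,.029,.199)
ims={n:imaging.camera(n) for n in('top','side')}
p=status.read_state()['tcp_pos']; z=p[2]-.159+.013
g=[p[0],p[1],.199]
for n in ims:
  X=[[p[0],p[1],z]]; print(n,*[x.round(4) if hasattr(x,'round') else x for x in fit({n:ims[n]},'a',g,z,.010,{n:(proj(n,X)[0],45)})])
print(p)
cv2.imwrite('pics/m2.png',np.hstack([cv2.resize(ims['side'][130:330,250:450],None,fx=2,fy=2),cv2.resize(ims['top'][130:330,300:500],None,fx=2,fy=2)]))
"
```

```text
travel [-0.023  0.034  0.837] rot [-0.    -0.002 -0.   ] |t 11.95
top [ 0.5635 -0.0817  0.2088] 0.5112
side [ 0.5625 -0.081   0.27  ] 0.4602
[ 0.5638975  -0.07857062  0.39788091]
```

View pics/m2.png

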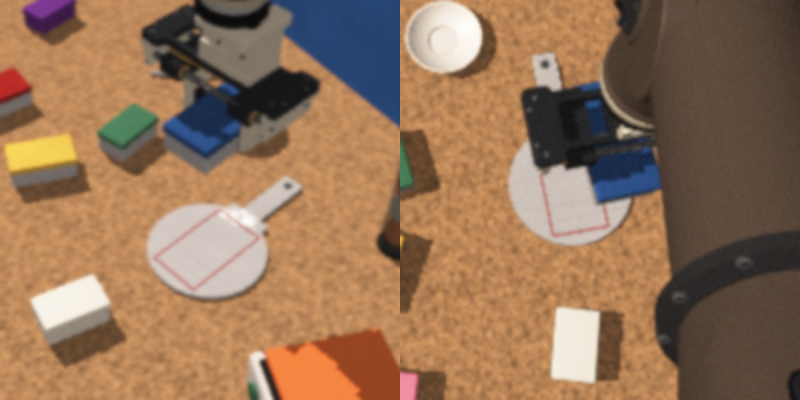

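Call:
apply_moves --plan '[{"travel": [-0.027, 0.036, 0.2], "delta_rot": [0, 0, 0], "grip": 0}, {"travel": [-0.027, 0.036, 0.4], "delta_rot": [0, 0, 0], "grip": 0}, {"travel": [-0.027, 0.036, 0.58], "delta_rot": [0, 0, 0], "grip": 0}, {"travel": [-0.027, 0.036, 0.7], "delta_rot": [0, 0, 0], "grip": 0}, {"travel": [-0.027, 0.036, 0.77], "delta_rot": [0, 0, 0], "grip": 0}, {"travel": [-0.027, 0.036, 0.8], "delta_rot": [0, 0, 0], "grip": 0}, {"travel": [-0.027, 0.036, 0.82], "delta_rot": [0, 0, 0], "grip": 0}, {"travel": [-0.027, 0.036, 0.825], "delta_rot": [0, 0, 0], "grip": 0}, {"travel": [-0.027, 0.036, 0.825], "delta_rot": [0, 0, 0], "grip": 0}, {"travel": [-0.027, 0.036, 0.825], "delta_rot": [0, 0, 0], "grip": 0}]'

```text
time: 13.05
tcp_pos: [0.5695, -0.0663, 0.1935]
tcp_rot: [-3.141, 0.002, -2.942]
force: [0.1, -0.0, -3.0]
finger_gap: 0.0661
```

```bash
python3 -c "
from h import *
go(.567,-.0685,.0292,.199);print(status.read_state()['force'])"
```

```text
travel [ 0.012 -0.007  0.021] rot [-0.     0.001  0.001] |t 13.05
[ 0.1349218  -0.04654602 -2.99302475]
```

Call:
apply_moves --plan '[{"travel": [0.008, -0.007, 0.014], "delta_rot": [0, 0, 0], "grip": 0}, {"travel": [0.008, -0.007, 0.02], "delta_rot": [0, 0, 0], "grip": 0}, {"travel": [0.008, -0.007, 0.02], "delta_rot": [0, 0, 0], "grip": 0}, {"travel": [0.008, -0.007, 0.02], "delta_rot": [0, 0, 0], "grip": 0}]'

```text
time: 13.45
tcp_pos: [0.5675, -0.0687, 0.1884]
tcp_rot: [-3.141, 0.001, -2.942]
force: [-3.3, -1.0, 8.5]
finger_gap: 0.0661
```

Call:
apply_moves --plan '[{"travel": [0, 0, 0], "delta_rot": [0, 0, 0], "grip": 100}, {"travel": [0, 0, 0], "delta_rot": [0, 0, 0], "grip": 100}, {"travel": [0, 0, 0], "delta_rot": [0, 0, 0], "grip": 100}, {"travel": [0, 0, 0], "delta_rot": [0, 0, 0], "grip": 100}, {"travel": [0, 0, -0.2], "delta_rot": [0, 0, 0], "grip": 100}, {"travel": [0, 0, -0.4], "delta_rot": [0, 0, 0], "grip": 100}, {"travel": [0, 0, -0.6], "delta_rot": [0, 0, 0], "grip": 100}, {"travel": [0, 0, -0.7], "delta_rot": [0, 0, 0], "grip": 100}, {"travel": [0, 0, -0.7], "delta_rot": [0, 0, 0], "grip": 100}]'

```text
time: 14.35
tcp_pos: [0.5687, -0.0684, 0.3669]
tcp_rot: [-3.14, 0.008, -2.942]
force: [0.3, -0.6, 0.0]
finger_gap: 0.092
```

```bash
python3 -c "
from h import *
go(.453,.3415,.2,3.17)"
```

```text
travel [0.128 1.699 0.028] rot [-0.001  0.005  0.109] |t 14.35
```

Call:
apply_moves --plan '[{"travel": [0.06, 0.85, 0], "delta_rot": [0, 0, 0], "grip": 100}, {"travel": [0.06, 0.85, 0], "delta_rot": [0, 0, 0], "grip": 100}, {"travel": [0.06, 0.85, 0], "delta_rot": [0, 0, 0], "grip": 100}, {"travel": [0.06, 0.85, 0], "delta_rot": [0, 0, 0], "grip": 100}, {"travel": [0.06, 0.85, 0], "delta_rot": [0, 0, 0], "grip": 100}, {"travel": [0.06, 0.85, 0], "delta_rot": [0, 0, 0], "grip": 100}]'

```text
time: 14.95
tcp_pos: [0.5096, 0.1397, 0.3616]
tcp_rot: [3.141, -0.001, -2.936]
force: [0.5, 0.2, -0.8]
finger_gap: 0.0917
```

Call:
apply_moves --plan '[{"travel": [0.065, 0.85, 0.028], "delta_rot": [0, 0, 0.109], "grip": 100}, {"travel": [0.065, 0.85, 0.028], "delta_rot": [0, 0, 0.109], "grip": 100}, {"travel": [0.065, 0.85, 0.028], "delta_rot": [0, 0, 0.109], "grip": 100}, {"travel": [0.065, 0.85, 0.028], "delta_rot": [0, 0, 0.109], "grip": 100}, {"travel": [0.065, 0.85, 0.028], "delta_rot": [0, 0, 0.109], "grip": 100}, {"travel": [0.065, 0.85, 0.028], "delta_rot": [0, 0, 0.109], "grip": 100}, {"travel": [0.065, 0.85, 0.028], "delta_rot": [0, 0, 0.109], "grip": 100}]'

```text
time: 15.65
tcp_pos: [0.4536, 0.3402, 0.3548]
tcp_rot: [-3.14, -0.0, -3.115]
force: [0.2, 0.1, -0.3]
finger_gap: 0.0917
```

```bash
cat > chk.py <<'E'
from meas import *
import sys
def onstack(ims,k,zt):
    ro=rois((.567,-.0685),zt-.01,(36,48)); 
    for n in ims: 
        p,c=fit({n:ims[n]},k,[.567,-.0685,.199],zt,.010,{n:ro[n]}); print("stack",k,n,p.round(4),round(c,3))
def snap(name,x0,y0,x1,y1):
    pass
E
python3 -c "
from chk import *
ims={n:imaging.camera(n) for n in('top','side')}
onstack(ims,'a',.042)
go(.453,.3415,.023,3.175)
cv2.imwrite('pics/m3.png',np.hstack([cv2.resize(ims['side'][130:330,250:450],None,fx=2,fy=2),cv2.resize(ims['top'][130:330,280:480],None,fx=2,fy=2)]))
"
```

```text
stack a top [ 0.5675 -0.0703  0.2325] 0.099
stack a side [ 0.5647 -0.0708  0.2728] 0.164
travel [0.003 0.009 0.693] rot [-0.001  0.    -0.005] |t 15.75
```

View pics/m3.png

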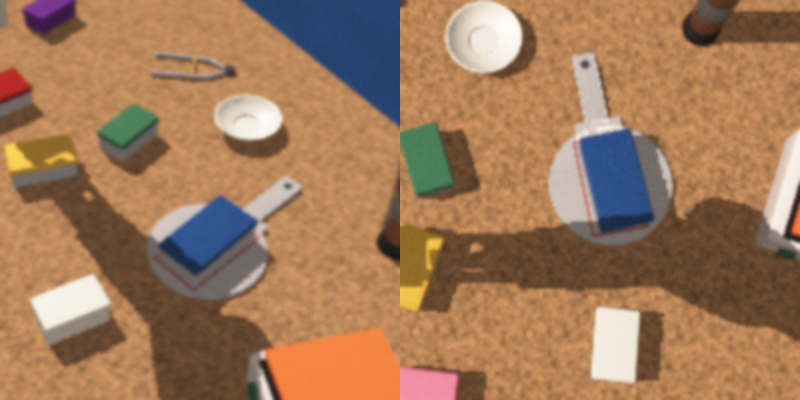

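Call:
apply_moves --plan '[{"travel": [0.003, 0.009, 0.2], "delta_rot": [0, 0, -0.005], "grip": 100}, {"travel": [0.003, 0.009, 0.4], "delta_rot": [0, 0, -0.005], "grip": 100}, {"travel": [0.003, 0.009, 0.55], "delta_rot": [0, 0, -0.005], "grip": 100}, {"travel": [0.003, 0.009, 0.65], "delta_rot": [0, 0, -0.005], "grip": 100}, {"travel": [0.003, 0.009, 0.69], "delta_rot": [0, 0, -0.005], "grip": 100}, {"travel": [0.003, 0.009, 0.69], "delta_rot": [0, 0, -0.005], "grip": 100}, {"travel": [0.003, 0.009, 0.69], "delta_rot": [0, 0, -0.005], "grip": 100}, {"travel": [0.003, 0.009, 0.69], "delta_rot": [0, 0, -0.005], "grip": 0}, {"travel": [0.003, 0.009, 0.69], "delta_rot": [0, 0, -0.005], "grip": 0}, {"travel": [0.003, 0.009, 0.69], "delta_rot": [0, 0, -0.005], "grip": 0}, {"travel": [0.003, 0.009, 0.69], "delta_rot": [0, 0, -0.005], "grip": 0}, {"travel": [0.003, 0.009, 0.69], "delta_rot": [0, 0, -0.005], "grip": 0}]'

```text
time: 16.95
tcp_pos: [0.4517, 0.3441, 0.1833]
tcp_rot: [-3.141, 0.0, -3.105]
force: [-1.0, -1.5, 5.0]
finger_gap: 0.0606
```

Call:
apply_moves --plan '[{"travel": [0, 0, 0], "delta_rot": [0, 0, 0], "grip": 0}, {"travel": [0, 0, 0], "delta_rot": [0, 0, 0], "grip": 0}, {"travel": [0, 0, -0.1], "delta_rot": [0, 0, 0], "grip": 0}, {"travel": [0, 0, -0.2], "delta_rot": [0, 0, 0], "grip": 0}, {"travel": [0, 0, -0.35], "delta_rot": [0, 0, 0], "grip": 0}, {"travel": [0, 0, -0.5], "delta_rot": [0, 0, 0], "grip": 0}, {"travel": [0, 0, -0.7], "delta_rot": [0, 0, 0], "grip": 0}, {"travel": [0, 0, -0.88], "delta_rot": [0, 0, 0], "grip": 0}, {"travel": [0, 0, -0.88], "delta_rot": [0, 0, 0], "grip": 0}, {"travel": [0, 0, -0.88], "delta_rot": [0, 0, 0], "grip": 0}]'

```text
time: 17.95
tcp_pos: [0.4515, 0.3443, 0.4035]
tcp_rot: [3.14, 0.001, -3.105]
force: [-0.4, -0.6, -4.2]
finger_gap: 0.0607
```

```bash
python3 -c "
from h import *
go(.5428,-.331,.25,2.804)"
```

```text
travel [-0.266 -2.713 -0.025] rot [0.001 0.001 0.238] |t 17.95
```

Call:
apply_moves --plan '[{"travel": [-0.09, -0.9, 0], "delta_rot": [0, 0, 0], "grip": 0}, {"travel": [-0.09, -0.9, 0], "delta_rot": [0, 0, 0], "grip": 0}, {"travel": [-0.09, -0.9, 0], "delta_rot": [0, 0, 0], "grip": 0}, {"travel": [-0.09, -0.9, 0], "delta_rot": [0, 0, 0], "grip": 0}, {"travel": [-0.09, -0.9, 0], "delta_rot": [0, 0, 0], "grip": 0}, {"travel": [-0.09, -0.9, 0], "delta_rot": [0, 0, 0], "grip": 0}]'

```text
time: 18.55
tcp_pos: [0.4823, 0.1153, 0.4009]
tcp_rot: [-3.138, -0.004, -3.112]
force: [-0.0, 0.4, -2.7]
finger_gap: 0.0611
```

Call:
apply_moves --plan '[{"travel": [-0.09, -0.9, 0], "delta_rot": [0, 0, 0], "grip": 0}, {"travel": [-0.09, -0.9, 0], "delta_rot": [0, 0, 0], "grip": 0}, {"travel": [-0.09, -0.9, 0], "delta_rot": [0, 0, 0], "grip": 0}, {"travel": [-0.09, -0.9, 0], "delta_rot": [0, 0, 0], "grip": 0}, {"travel": [-0.09, -0.9, 0], "delta_rot": [0, 0, 0], "grip": 0}, {"travel": [-0.09, -0.9, 0], "delta_rot": [0, 0, 0], "grip": 0}]'

```text
time: 19.15
tcp_pos: [0.5127, -0.1077, 0.4011]
tcp_rot: [-3.14, -0.003, -3.111]
force: [-0.2, -0.1, -3.9]
finger_gap: 0.0607
```

Call:
apply_moves --plan '[{"travel": [-0.086, -0.913, 0], "delta_rot": [0, 0, 0.238], "grip": 0}, {"travel": [-0.086, -0.913, 0], "delta_rot": [0, 0, 0.238], "grip": 0}, {"travel": [-0.086, -0.913, 0], "delta_rot": [0, 0, 0.238], "grip": 0}, {"travel": [-0.086, -0.913, 0], "delta_rot": [0, 0, 0.238], "grip": 0}, {"travel": [-0.086, -0.913, 0], "delta_rot": [0, 0, 0.238], "grip": 0}, {"travel": [-0.086, -0.913, 0], "delta_rot": [0, 0, 0.238], "grip": 0}, {"travel": [-0.086, -0.913, 0], "delta_rot": [0, 0, 0.238], "grip": 0}]'

```text
time: 19.85
tcp_pos: [0.5433, -0.33, 0.4008]
tcp_rot: [3.14, -0.003, 2.805]
force: [0.0, 1.2, -3.5]
finger_gap: 0.0611
```

```bash
python3 -c "
from h import *
print(status.read_state()['finger_gap'],status.read_state()['force'])
go(.5428,-.331,.096,2.804)"
```

```text
0.061050633542350366 [ 0.04270639  1.19001415 -3.53883017]
travel [-0.001 -0.005  0.583] rot [ 0.001 -0.002  0.   ] |t 19.85
```

Call:
apply_moves --plan '[{"travel": [-0.001, -0.005, 0.2], "delta_rot": [0, 0, 0], "grip": 0}, {"travel": [-0.001, -0.005, 0.38], "delta_rot": [0, 0, 0], "grip": 0}, {"travel": [-0.001, -0.005, 0.46], "delta_rot": [0, 0, 0], "grip": 0}, {"travel": [-0.001, -0.005, 0.5], "delta_rot": [0, 0, 0], "grip": 0}, {"travel": [-0.001, -0.005, 0.52], "delta_rot": [0, 0, 0], "grip": 0}, {"travel": [-0.001, -0.005, 0.535], "delta_rot": [0, 0, 0], "grip": 0}, {"travel": [-0.001, -0.005, 0.55], "delta_rot": [0, 0, 0], "grip": 0}, {"travel": [-0.001, -0.005, 0.565], "delta_rot": [0, 0, 0], "grip": 0}, {"travel": [-0.001, -0.005, 0.58], "delta_rot": [0, 0, 0], "grip": 0}, {"travel": [-0.001, -0.005, 0.588], "delta_rot": [0, 0, 0], "grip": 0}, {"travel": [-0.001, -0.005, 0.588], "delta_rot": [0, 0, 0], "grip": 0}, {"travel": [-0.001, -0.005, 0.588], "delta_rot": [0, 0, 0], "grip": 0}]'

```text
time: 21.05
tcp_pos: [0.5435, -0.3323, 0.2568]
tcp_rot: [3.141, 0.002, 2.805]
force: [0.7, 1.4, 6.1]
finger_gap: 0.0604
```

Call:
apply_moves --plan '[{"travel": [0, 0, 0.004], "delta_rot": [0, 0, 0], "grip": 0}, {"travel": [0, 0, 0.004], "delta_rot": [0, 0, 0], "grip": 0}]'

```text
time: 21.25
tcp_pos: [0.5434, -0.3323, 0.2563]
tcp_rot: [3.141, 0.002, 2.805]
force: [-0.3, 3.9, 11.0]
finger_gap: 0.0609
```

Call:
apply_moves --plan '[{"travel": [0, 0, 0.006], "delta_rot": [0, 0, 0], "grip": 0}, {"travel": [0, 0, 0.006], "delta_rot": [0, 0, 0], "grip": 0}, {"travel": [0, 0, 0.006], "delta_rot": [0, 0, 0], "grip": 0}, {"travel": [0, 0, 0.006], "delta_rot": [0, 0, 0], "grip": 0}, {"travel": [0, 0, 0.006], "delta_rot": [0, 0, 0], "grip": 0}, {"travel": [0, 0, 0.006], "delta_rot": [0, 0, 0], "grip": 0}, {"travel": [0, 0, 0.006], "delta_rot": [0, 0, 0], "grip": 0}, {"travel": [0, 0, 0.006], "delta_rot": [0, 0, 0], "grip": 0}, {"travel": [0, 0, 0.006], "delta_rot": [0, 0, 0], "grip": 0}, {"travel": [0, 0, 0.006], "delta_rot": [0, 0, 0], "grip": 0}, {"travel": [0, 0, 0.006], "delta_rot": [0, 0, 0], "grip": 0}, {"travel": [0, 0, 0.006], "delta_rot": [0, 0, 0], "grip": 0}]'

```text
time: 22.45
tcp_pos: [0.5434, -0.3323, 0.2562]
tcp_rot: [3.141, 0.003, 2.805]
force: [-4.7, 7.0, 23.9]
finger_gap: 0.061
```

Call:
apply_moves --plan '[{"travel": [0, 0, 0], "delta_rot": [0, 0, 0], "grip": 0}, {"travel": [0, 0, 0], "delta_rot": [0, 0, 0], "grip": 0}, {"travel": [0, 0, 0], "delta_rot": [0, 0, 0], "grip": 0}, {"travel": [0, 0, 0], "delta_rot": [0, 0, 0], "grip": 0}, {"travel": [0, 0, 0], "delta_rot": [0, 0, 0], "grip": 0}, {"travel": [0, 0, 0], "delta_rot": [0, 0, 0], "grip": 0}, {"travel": [0, 0, 0], "delta_rot": [0, 0, 0], "grip": 0}, {"travel": [0, 0, 0], "delta_rot": [0, 0, 0], "grip": 0}, {"travel": [0, 0, 0], "delta_rot": [0, 0, 0], "grip": 0}, {"travel": [0, 0, 0], "delta_rot": [0, 0, 0], "grip": 0}, {"travel": [0, 0, 0], "delta_rot": [0, 0, 0], "grip": 0}, {"travel": [0, 0, 0], "delta_rot": [0, 0, 0], "grip": 0}]'

```text
time: 23.65
tcp_pos: [0.5434, -0.3323, 0.2562]
tcp_rot: [3.141, 0.003, 2.805]
force: [-4.5, 6.8, 23.3]
finger_gap: 0.0603
```

Call:
apply_moves --plan '[{"travel": [0, 0, 0], "delta_rot": [0, 0, 0], "grip": 0}, {"travel": [0, 0, 0], "delta_rot": [0, 0, 0], "grip": 0}, {"travel": [0, 0, 0], "delta_rot": [0, 0, 0], "grip": 0}, {"travel": [0, 0, 0], "delta_rot": [0, 0, 0], "grip": 0}, {"travel": [0, 0, 0], "delta_rot": [0, 0, 0], "grip": 0}, {"travel": [0, 0, 0], "delta_rot": [0, 0, 0], "grip": 0}, {"travel": [0, 0, 0], "delta_rot": [0, 0, 0], "grip": 0}, {"travel": [0, 0, 0], "delta_rot": [0, 0, 0], "grip": 0}]'

```text
time: 24.45
tcp_pos: [0.5434, -0.3323, 0.2562]
tcp_rot: [3.141, 0.003, 2.805]
force: [-4.2, 7.4, 25.0]
finger_gap: 0.0606
```

Call:
apply_moves --plan '[{"travel": [0, 0, -0.08], "delta_rot": [0, 0, 0], "grip": 0}, {"travel": [0, 0, -0.2], "delta_rot": [0, 0, 0], "grip": 0}, {"travel": [0, 0, -0.4], "delta_rot": [0, 0, 0], "grip": 0}, {"travel": [0, 0, -0.6], "delta_rot": [0, 0, 0], "grip": 0}, {"travel": [0, 0, -0.6], "delta_rot": [0, 0, 0], "grip": 0}, {"travel": [0, 0, -0.6], "delta_rot": [0, 0, 0], "grip": 0}]'

```text
time: 25.05
tcp_pos: [0.5426, -0.3327, 0.4042]
tcp_rot: [-3.141, 0.002, 2.804]
force: [-0.5, -0.2, -3.0]
finger_gap: 0.0608
```

```bash
python3 -c "
from h import *
go(.567,-.0685,.24,.199)"
```

```text
travel [0.258 1.03  0.02 ] rot [-0.001  0.001 -0.342] |t 25.05
```

Call:
apply_moves --plan '[{"travel": [0.258, 1.0, 0.016], "delta_rot": [0, 0, -0.342], "grip": 0}, {"travel": [0.258, 1.0, 0.016], "delta_rot": [0, 0, -0.342], "grip": 0}, {"travel": [0.258, 1.0, 0.016], "delta_rot": [0, 0, -0.342], "grip": 0}, {"travel": [0.258, 1.0, 0.016], "delta_rot": [0, 0, -0.342], "grip": 0}, {"travel": [0.258, 1.0, 0.016], "delta_rot": [0, 0, -0.342], "grip": 0}, {"travel": [0.258, 1.0, 0.016], "delta_rot": [0, 0, -0.342], "grip": 0}, {"travel": [0.258, 1.0, 0.016], "delta_rot": [0, 0, -0.342], "grip": 0}, {"travel": [0.258, 1.0, 0.016], "delta_rot": [0, 0, -0.342], "grip": 0}]'

```text
time: 25.85
tcp_pos: [0.5641, -0.0764, 0.3981]
tcp_rot: [-3.141, -0.003, -2.943]
force: [-1.1, -0.4, -2.8]
finger_gap: 0.0609
```

Call:
apply_moves --plan '[{"travel": [-0.014, 0.028, 0.2], "delta_rot": [0, 0, 0], "grip": 0}, {"travel": [-0.014, 0.028, 0.35], "delta_rot": [0, 0, 0], "grip": 0}, {"travel": [-0.014, 0.028, 0.5], "delta_rot": [0, 0, 0], "grip": 0}, {"travel": [-0.014, 0.028, 0.6], "delta_rot": [0, 0, 0], "grip": 0}, {"travel": [-0.014, 0.028, 0.65], "delta_rot": [0, 0, 0], "grip": 0}, {"travel": [-0.014, 0.028, 0.65], "delta_rot": [0, 0, 0], "grip": 0}, {"travel": [-0.014, 0.028, 0.65], "delta_rot": [0, 0, 0], "grip": 0}]'

```text
time: 26.55
tcp_pos: [0.5671, -0.0686, 0.2378]
tcp_rot: [-3.141, 0.001, -2.943]
force: [0.2, -0.3, -2.1]
finger_gap: 0.061
```

```bash
python3 -c "
from h import *
go(.567,-.0685,.0662,.199);s=status.read_state();print(s['tcp_pos'],s['force'],s['finger_gap'])
cv2.imwrite('pics/m4.png',cv2.resize(imaging.camera('side')[130:330,230:450],None,fx=3,fy=3))"
```

```text
travel [0.   0.   0.05] rot [-0.     0.001 -0.   ] |t 26.55
[ 0.56705273 -0.06856171  0.23775031] [ 0.21041981 -0.29836117 -2.13614161] 0.0609587108976858
```

View pics/m4.png

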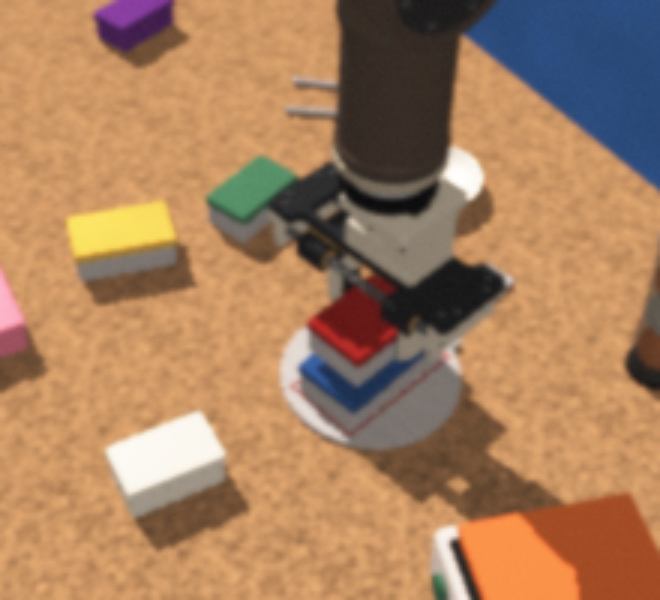

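Red is held level just above blue and aligned with it. I'll set it down and then go to yellow. (Views so far: 8.)

Call:
apply_moves --plan '[{"travel": [0, 0, 0.03], "delta_rot": [0, 0, 0], "grip": 0}, {"travel": [0, 0, 0.042], "delta_rot": [0, 0, 0], "grip": 0}, {"travel": [0, 0, 0.05], "delta_rot": [0, 0, 0], "grip": 0}, {"travel": [0, 0, 0.05], "delta_rot": [0, 0, 0], "grip": 0}, {"travel": [0, 0, 0.05], "delta_rot": [0, 0, 0], "grip": 0}]'

```text
time: 27.1
tcp_pos: [0.5667, -0.0675, 0.2253]
tcp_rot: [3.142, 0.001, -2.941]
force: [-3.6, 0.6, 6.4]
finger_gap: 0.0609
```

Call:
apply_moves --plan '[{"travel": [0, 0, 0], "delta_rot": [0, 0, 0], "grip": 100}, {"travel": [0, 0, 0], "delta_rot": [0, 0, 0], "grip": 100}, {"travel": [0, 0, 0], "delta_rot": [0, 0, 0], "grip": 100}, {"travel": [0, 0, 0], "delta_rot": [0, 0, 0], "grip": 100}, {"travel": [0, 0, -0.2], "delta_rot": [0, 0, 0], "grip": 100}, {"travel": [0, 0, -0.4], "delta_rot": [0, 0, 0], "grip": 100}, {"travel": [0, 0, -0.6], "delta_rot": [0, 0, 0], "grip": 100}, {"travel": [0, 0, -0.7], "delta_rot": [0, 0, 0], "grip": 100}, {"travel": [0, 0, -0.7], "delta_rot": [0, 0, 0], "grip": 100}]'

```text
time: 28.0
tcp_pos: [0.5676, -0.0678, 0.4039]
tcp_rot: [-3.14, 0.008, -2.942]
force: [-0.2, 0.3, -0.2]
finger_gap: 0.0918
```

```bash
python3 -c "
from h import *
go(.4522,.1787,.2,2.84)"
```

```text
travel [0.258 1.058 0.176] rot [0.    0.005 0.319] |t 28.0
```

Call:
apply_moves --plan '[{"travel": [0.258, 1.0, 0.176], "delta_rot": [0, 0.005, 0.319], "grip": 100}, {"travel": [0.258, 1.0, 0.176], "delta_rot": [0, 0.005, 0.319], "grip": 100}, {"travel": [0.258, 1.0, 0.176], "delta_rot": [0, 0.005, 0.319], "grip": 100}, {"travel": [0.258, 1.0, 0.176], "delta_rot": [0, 0.005, 0.319], "grip": 100}, {"travel": [0.258, 1.0, 0.176], "delta_rot": [0, 0.005, 0.319], "grip": 100}, {"travel": [0.258, 1.0, 0.176], "delta_rot": [0, 0.005, 0.319], "grip": 100}, {"travel": [0.258, 1.0, 0.176], "delta_rot": [0, 0.005, 0.319], "grip": 100}, {"travel": [0.258, 1.0, 0.176], "delta_rot": [0, 0.005, 0.319], "grip": 100}]'

```text
time: 28.8
tcp_pos: [0.4536, 0.1646, 0.3548]
tcp_rot: [-3.139, -0.008, 2.842]
force: [0.6, -1.4, -0.8]
finger_gap: 0.0921
```

```bash
python3 -c "
from chk import *
go(.4522,.1787,.023,2.84)
ims={n:imaging.camera(n) for n in('top','side')}
onstack(ims,'b',.078)
print(proj('top',[[.567,-.0685,.078]]))
cv2.imwrite('pics/m5.png',np.hstack([cv2.resize(ims['side'][110:310,230:430],None,fx=2,fy=2),cv2.resize(ims['top'][130:330,230:430],None,fx=2,fy=2)]))
"
```

```text
travel [0.016 0.054 0.691] rot [-0.002 -0.005  0.001] |t 28.8
stack b top [ 0.5671 -0.0679  0.2033] 0.072
stack b side [ 0.5659 -0.0683  0.2452] 0.112
[[389.30207704 215.07020304]]
```

View pics/m5.png

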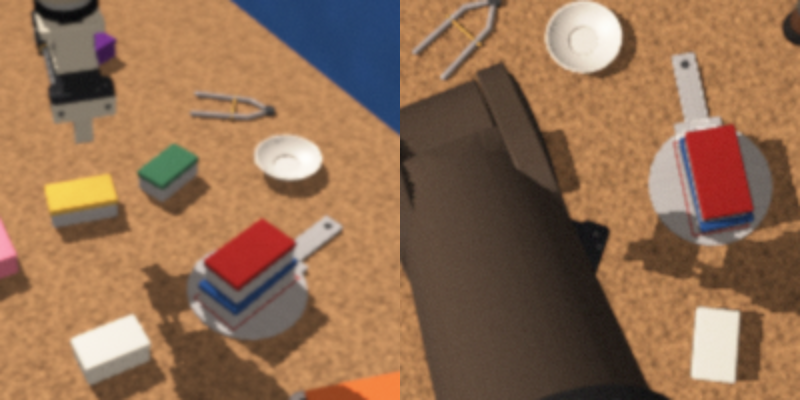

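Call:
apply_moves --plan '[{"travel": [0.014, 0.05, 0.2], "delta_rot": [0, 0, 0], "grip": 100}, {"travel": [0.014, 0.05, 0.4], "delta_rot": [0, 0, 0], "grip": 100}, {"travel": [0.014, 0.05, 0.5], "delta_rot": [0, 0, 0], "grip": 100}, {"travel": [0.014, 0.05, 0.5], "delta_rot": [0, 0, 0], "grip": 100}, {"travel": [0.014, 0.05, 0.5], "delta_rot": [0, 0, 0], "grip": 100}]'

```text
time: 29.4
tcp_pos: [0.4539, 0.1768, 0.2309]
tcp_rot: [-3.139, -0.008, 2.839]
force: [0.1, 0.7, 0.3]
finger_gap: 0.0918
```

```bash
python3 -c "
from chk import *
go(.4522,.1787,.023,2.84)
ims={n:imaging.camera(n) for n in('side',)}
p,c=fit(ims,'c',[.4522,.1787,2.84],rois=rois([.4522,.1787]));print(p,c)"
```

```text
travel [0.007 0.006 0.196] rot [-0.002 -0.005 -0.001] |t 29.4
[0.45065599 0.17818372 2.85687055] 0.6851135814403093
```

Call:
apply_moves --plan '[{"travel": [0.007, 0.006, 0.1], "delta_rot": [-0.002, -0.005, 0], "grip": 100}, {"travel": [0.007, 0.006, 0.16], "delta_rot": [-0.002, -0.005, 0], "grip": 100}, {"travel": [0.007, 0.006, 0.195], "delta_rot": [-0.002, -0.005, 0], "grip": 100}, {"travel": [0.007, 0.006, 0.195], "delta_rot": [-0.002, -0.005, 0], "grip": 100}, {"travel": [0.007, 0.006, 0.195], "delta_rot": [-0.002, -0.005, 0], "grip": 100}, {"travel": [0.007, 0.006, 0.195], "delta_rot": [-0.002, -0.005, 0], "grip": 0}, {"travel": [0.007, 0.006, 0.195], "delta_rot": [-0.002, -0.005, 0], "grip": 0}, {"travel": [0.007, 0.006, 0.195], "delta_rot": [-0.002, -0.005, 0], "grip": 0}, {"travel": [0.007, 0.006, 0.195], "delta_rot": [-0.002, -0.005, 0], "grip": 0}, {"travel": [0.007, 0.006, 0.195], "delta_rot": [-0.002, -0.005, 0], "grip": 0}, {"travel": [0.007, 0.006, 0.195], "delta_rot": [-0.002, -0.005, 0], "grip": 0}, {"travel": [0.007, 0.006, 0.195], "delta_rot": [-0.002, -0.005, 0], "grip": 0}]'

```text
time: 30.65
tcp_pos: [0.4515, 0.1796, 0.1818]
tcp_rot: [3.141, 0.0, 2.84]
force: [-0.4, 0.6, 3.2]
finger_gap: 0.0559
```

Call:
apply_moves --plan '[{"travel": [0, 0, 0], "delta_rot": [0, 0, 0], "grip": 0}, {"travel": [0, 0, -0.1], "delta_rot": [0, 0, 0], "grip": 0}, {"travel": [0, 0, -0.2], "delta_rot": [0, 0, 0], "grip": 0}, {"travel": [0, 0, -0.35], "delta_rot": [0, 0, 0], "grip": 0}, {"travel": [0, 0, -0.5], "delta_rot": [0, 0, 0], "grip": 0}, {"travel": [0, 0, -0.7], "delta_rot": [0, 0, 0], "grip": 0}, {"travel": [0, 0, -0.88], "delta_rot": [0, 0, 0], "grip": 0}, {"travel": [0, 0, -0.88], "delta_rot": [0, 0, 0], "grip": 0}, {"travel": [0, 0, -0.88], "delta_rot": [0, 0, 0], "grip": 0}]'

```text
time: 31.55
tcp_pos: [0.4513, 0.1795, 0.402]
tcp_rot: [3.139, 0.001, 2.841]
force: [-0.2, -0.3, -3.3]
finger_gap: 0.0557
```

```bash
python3 -c "
from h import *
go(.5428,-.331,.25,2.804)"
```

```text
travel [-0.955 -1.841 -0.031] rot [0.002 0.001 0.023] |t 31.55
```

Call:
apply_moves --plan '[{"travel": [-0.48, -0.92, 0], "delta_rot": [0, 0, 0], "grip": 0}, {"travel": [-0.48, -0.92, 0], "delta_rot": [0, 0, 0], "grip": 0}, {"travel": [-0.48, -0.92, 0], "delta_rot": [0, 0, 0], "grip": 0}, {"travel": [-0.48, -0.92, 0], "delta_rot": [0, 0, 0], "grip": 0}, {"travel": [-0.48, -0.92, 0], "delta_rot": [0, 0, 0], "grip": 0}, {"travel": [-0.48, -0.92, 0], "delta_rot": [0, 0, 0], "grip": 0}]'

```text
time: 32.15
tcp_pos: [0.4971, -0.082, 0.3995]
tcp_rot: [-3.139, -0.002, 2.832]
force: [-0.5, 0.6, -1.8]
finger_gap: 0.0557
```

Call:
apply_moves --plan '[{"travel": [-0.475, -0.921, 0], "delta_rot": [0, 0, 0.023], "grip": 0}, {"travel": [-0.475, -0.921, 0], "delta_rot": [0, 0, 0.023], "grip": 0}, {"travel": [-0.475, -0.921, 0], "delta_rot": [0, 0, 0.023], "grip": 0}, {"travel": [-0.475, -0.921, 0], "delta_rot": [0, 0, 0.023], "grip": 0}, {"travel": [-0.475, -0.921, 0], "delta_rot": [0, 0, 0.023], "grip": 0}, {"travel": [-0.475, -0.921, 0], "delta_rot": [0, 0, 0.023], "grip": 0}, {"travel": [-0.475, -0.921, 0], "delta_rot": [0, 0, 0.023], "grip": 0}, {"travel": [-0.475, -0.921, 0], "delta_rot": [0, 0, 0.023], "grip": 0}]'

```text
time: 32.95
tcp_pos: [0.543, -0.3294, 0.3992]
tcp_rot: [3.139, -0.003, 2.805]
force: [-0.1, 0.5, -3.0]
finger_gap: 0.0559
```

```bash
python3 -c "
from h import *
print(status.read_state()['finger_gap'],status.read_state()['force'])
go(.5428,-.331,.0958,2.804)"
```

```text
0.055912624425957326 [-0.08848397  0.53917461 -3.00228974]
travel [-0.003 -0.008  0.577] rot [ 0.002 -0.002  0.001] |t 32.95
```

Call:
apply_moves --plan '[{"travel": [-0.003, -0.008, 0.2], "delta_rot": [0.002, -0.002, 0], "grip": 0}, {"travel": [-0.003, -0.008, 0.38], "delta_rot": [0.002, -0.002, 0], "grip": 0}, {"travel": [-0.003, -0.008, 0.46], "delta_rot": [0.002, -0.002, 0], "grip": 0}, {"travel": [-0.003, -0.008, 0.5], "delta_rot": [0.002, -0.002, 0], "grip": 0}, {"travel": [-0.003, -0.008, 0.52], "delta_rot": [0.002, -0.002, 0], "grip": 0}, {"travel": [-0.003, -0.008, 0.535], "delta_rot": [0.002, -0.002, 0], "grip": 0}, {"travel": [-0.003, -0.008, 0.55], "delta_rot": [0.002, -0.002, 0], "grip": 0}, {"travel": [-0.003, -0.008, 0.565], "delta_rot": [0.002, -0.002, 0], "grip": 0}, {"travel": [-0.003, -0.008, 0.58], "delta_rot": [0.002, -0.002, 0], "grip": 0}, {"travel": [-0.003, -0.008, 0.59], "delta_rot": [0.002, -0.002, 0], "grip": 0}, {"travel": [-0.003, -0.008, 0.59], "delta_rot": [0.002, -0.002, 0], "grip": 0}, {"travel": [-0.003, -0.008, 0.59], "delta_rot": [0.002, -0.002, 0], "grip": 0}]'

```text
time: 34.15
tcp_pos: [0.5437, -0.3328, 0.2548]
tcp_rot: [-3.14, 0.005, 2.805]
force: [0.1, 3.8, 8.8]
finger_gap: 0.0559
```

Call:
apply_moves --plan '[{"travel": [0, 0, 0.004], "delta_rot": [0, 0, 0], "grip": 0}, {"travel": [0, 0, 0.004], "delta_rot": [0, 0, 0], "grip": 0}]'

```text
time: 34.35
tcp_pos: [0.5436, -0.3329, 0.2548]
tcp_rot: [-3.141, 0.006, 2.805]
force: [-3.3, 5.7, 18.1]
finger_gap: 0.0555
```

Call:
apply_moves --plan '[{"travel": [0, 0, 0.002], "delta_rot": [0, 0, 0], "grip": 0}, {"travel": [0, 0, 0.002], "delta_rot": [0, 0, 0], "grip": 0}, {"travel": [0, 0, 0.002], "delta_rot": [0, 0, 0], "grip": 0}, {"travel": [0, 0, 0.002], "delta_rot": [0, 0, 0], "grip": 0}, {"travel": [0, 0, 0.002], "delta_rot": [0, 0, 0], "grip": 0}, {"travel": [0, 0, 0.002], "delta_rot": [0, 0, 0], "grip": 0}, {"travel": [0, 0, 0.002], "delta_rot": [0, 0, 0], "grip": 0}, {"travel": [0, 0, 0.002], "delta_rot": [0, 0, 0], "grip": 0}, {"travel": [0, 0, 0.002], "delta_rot": [0, 0, 0], "grip": 0}, {"travel": [0, 0, 0.002], "delta_rot": [0, 0, 0], "grip": 0}, {"travel": [0, 0, 0.002], "delta_rot": [0, 0, 0], "grip": 0}, {"travel": [0, 0, 0.002], "delta_rot": [0, 0, 0], "grip": 0}]'

```text
time: 35.55
tcp_pos: [0.5436, -0.3329, 0.2547]
tcp_rot: [-3.141, 0.006, 2.805]
force: [-4.1, 5.3, 21.8]
finger_gap: 0.0559
```

Call:
apply_moves --plan '[{"travel": [0, 0, 0], "delta_rot": [0, 0, 0], "grip": 0}, {"travel": [0, 0, 0], "delta_rot": [0, 0, 0], "grip": 0}, {"travel": [0, 0, 0], "delta_rot": [0, 0, 0], "grip": 0}, {"travel": [0, 0, 0], "delta_rot": [0, 0, 0], "grip": 0}, {"travel": [0, 0, 0], "delta_rot": [0, 0, 0], "grip": 0}, {"travel": [0, 0, 0], "delta_rot": [0, 0, 0], "grip": 0}, {"travel": [0, 0, 0], "delta_rot": [0, 0, 0], "grip": 0}, {"travel": [0, 0, 0], "delta_rot": [0, 0, 0], "grip": 0}, {"travel": [0, 0, 0], "delta_rot": [0, 0, 0], "grip": 0}, {"travel": [0, 0, 0], "delta_rot": [0, 0, 0], "grip": 0}, {"travel": [0, 0, 0], "delta_rot": [0, 0, 0], "grip": 0}, {"travel": [0, 0, 0], "delta_rot": [0, 0, 0], "grip": 0}]'

```text
time: 36.75
tcp_pos: [0.5436, -0.3329, 0.2547]
tcp_rot: [-3.141, 0.006, 2.805]
force: [-3.4, 6.2, 22.6]
finger_gap: 0.0555
```

Call:
apply_moves --plan '[{"travel": [0, 0, 0], "delta_rot": [0, 0, 0], "grip": 0}, {"travel": [0, 0, 0], "delta_rot": [0, 0, 0], "grip": 0}, {"travel": [0, 0, 0], "delta_rot": [0, 0, 0], "grip": 0}, {"travel": [0, 0, 0], "delta_rot": [0, 0, 0], "grip": 0}, {"travel": [0, 0, 0], "delta_rot": [0, 0, 0], "grip": 0}, {"travel": [0, 0, 0], "delta_rot": [0, 0, 0], "grip": 0}, {"travel": [0, 0, 0], "delta_rot": [0, 0, 0], "grip": 0}]'

```text
time: 37.45
tcp_pos: [0.5436, -0.3329, 0.2547]
tcp_rot: [-3.141, 0.006, 2.805]
force: [-4.3, 5.7, 22.3]
finger_gap: 0.0557
```

Call:
apply_moves --plan '[{"travel": [0, 0, -0.08], "delta_rot": [0, 0, 0], "grip": 0}, {"travel": [0, 0, -0.2], "delta_rot": [0, 0, 0], "grip": 0}, {"travel": [0, 0, -0.4], "delta_rot": [0, 0, 0], "grip": 0}, {"travel": [0, 0, -0.6], "delta_rot": [0, 0, 0], "grip": 0}, {"travel": [0, 0, -0.6], "delta_rot": [0, 0, 0], "grip": 0}, {"travel": [0, 0, -0.6], "delta_rot": [0, 0, 0], "grip": 0}]'

```text
time: 38.05
tcp_pos: [0.5426, -0.3328, 0.4031]
tcp_rot: [-3.139, 0.006, 2.804]
force: [0.5, 0.2, -4.2]
finger_gap: 0.0556
```

```bash
python3 -c "
from h import *
go(.567,-.0685,.24,.199)"
```

```text
travel [0.258 1.03  0.012] rot [-0.002  0.003 -0.342] |t 38.05
```

Call:
apply_moves --plan '[{"travel": [0.258, 1.0, 0.012], "delta_rot": [-0.002, 0.003, -0.342], "grip": 0}, {"travel": [0.258, 1.0, 0.012], "delta_rot": [-0.002, 0.003, -0.342], "grip": 0}, {"travel": [0.258, 1.0, 0.012], "delta_rot": [-0.002, 0.003, -0.342], "grip": 0}, {"travel": [0.258, 1.0, 0.012], "delta_rot": [-0.002, 0.003, -0.342], "grip": 0}, {"travel": [0.258, 1.0, 0.012], "delta_rot": [-0.002, 0.003, -0.342], "grip": 0}, {"travel": [0.258, 1.0, 0.012], "delta_rot": [-0.002, 0.003, -0.342], "grip": 0}, {"travel": [0.258, 1.0, 0.012], "delta_rot": [-0.002, 0.003, -0.342], "grip": 0}, {"travel": [0.258, 1.0, 0.012], "delta_rot": [-0.002, 0.003, -0.342], "grip": 0}]'

```text
time: 38.85
tcp_pos: [0.5641, -0.0764, 0.3972]
tcp_rot: [3.141, -0.004, -2.943]
force: [-0.6, -0.4, -1.9]
finger_gap: 0.0556
```

Call:
apply_moves --plan '[{"travel": [-0.014, 0.028, 0.2], "delta_rot": [0, 0, 0], "grip": 0}, {"travel": [-0.014, 0.028, 0.35], "delta_rot": [0, 0, 0], "grip": 0}, {"travel": [-0.014, 0.028, 0.45], "delta_rot": [0, 0, 0], "grip": 0}, {"travel": [-0.014, 0.028, 0.5], "delta_rot": [0, 0, 0], "grip": 0}, {"travel": [-0.014, 0.028, 0.5], "delta_rot": [0, 0, 0], "grip": 0}, {"travel": [-0.014, 0.028, 0.5], "delta_rot": [0, 0, 0], "grip": 0}]'

```text
time: 39.45
tcp_pos: [0.5668, -0.0687, 0.2744]
tcp_rot: [3.141, -0.001, -2.943]
force: [0.5, -0.4, -1.7]
finger_gap: 0.0556
```

```bash
python3 -c "
from h import *
go(.567,-.0685,.1008,.199);s=status.read_state();print(s['tcp_pos'],s['force'],s['finger_gap'])"
```

```text
travel [-0.001  0.001  0.058] rot [ 0. -0. -0.] |t 39.45
[ 0.56677552 -0.06872122  0.27438873] [ 0.45789582 -0.3542485  -1.65640309] 0.05556188619006101
```

Call:
apply_moves --plan '[{"travel": [0, 0, 0.035], "delta_rot": [0, 0, 0], "grip": 0}, {"travel": [0, 0, 0.048], "delta_rot": [0, 0, 0], "grip": 0}, {"travel": [0, 0, 0.057], "delta_rot": [0, 0, 0], "grip": 0}, {"travel": [0, 0, 0.057], "delta_rot": [0, 0, 0], "grip": 0}, {"travel": [0, 0, 0.057], "delta_rot": [0, 0, 0], "grip": 0}]'

```text
time: 39.95
tcp_pos: [0.5664, -0.0676, 0.2598]
tcp_rot: [3.141, -0.001, -2.941]
force: [-1.8, -0.1, 3.6]
finger_gap: 0.0555
```

Call:
apply_moves --plan '[{"travel": [0, 0, 0], "delta_rot": [0, 0, 0], "grip": 100}, {"travel": [0, 0, 0], "delta_rot": [0, 0, 0], "grip": 100}, {"travel": [0, 0, 0], "delta_rot": [0, 0, 0], "grip": 100}, {"travel": [0, 0, 0], "delta_rot": [0, 0, 0], "grip": 100}, {"travel": [0, 0, -0.2], "delta_rot": [0, 0, 0], "grip": 100}, {"travel": [0, 0, -0.4], "delta_rot": [0, 0, 0], "grip": 100}, {"travel": [0, 0, -0.55], "delta_rot": [0, 0, 0], "grip": 100}, {"travel": [0, 0, -0.6], "delta_rot": [0, 0, 0], "grip": 100}, {"travel": [0, 0, -0.6], "delta_rot": [0, 0, 0], "grip": 100}]'

```text
time: 40.85
tcp_pos: [0.567, -0.0677, 0.4112]
tcp_rot: [3.141, 0.002, -2.942]
force: [-0.0, 0.0, -0.9]
finger_gap: 0.0916
```

Call:
apply_moves --plan '[{"travel": [0.6, 0.8, 0], "delta_rot": [0, 0, 0], "grip": 100}, {"travel": [0.6, 0.8, 0], "delta_rot": [0, 0, 0], "grip": 100}, {"travel": [0.6, 0.8, 0], "delta_rot": [0, 0, 0], "grip": 100}, {"travel": [0.6, 0.8, 0], "delta_rot": [0, 0, 0], "grip": 100}, {"travel": [0.6, 0.8, 0], "delta_rot": [0, 0, 0], "grip": 100}, {"travel": [0.6, 0.8, 0], "delta_rot": [0, 0, 0], "grip": 100}]'

```text
time: 41.45
tcp_pos: [0.3752, 0.1019, 0.4078]
tcp_rot: [3.14, -0.006, -2.934]
force: [1.3, -1.2, 0.7]
finger_gap: 0.092
```

```bash
python3 -c "
from chk import *
ims={n:imaging.camera(n) for n in('top','side')}
onstack(ims,'c',.114)
tin(ims,'d',(.588,.1645))
go(.588,.1645,.12,.34)
cv2.imwrite('pics/m6.png',np.hstack([cv2.resize(ims['side'][110:310,230:430],None,fx=2,fy=2),cv2.resize(ims['top'][130:330,230:430],None,fx=2,fy=2)]))
"
```

```text
stack c top [ 0.5686 -0.0683  0.1811] 0.089
stack c side [ 0.5668 -0.0685  0.2417] 0.117
d ['top', 'side'] [ 0.5887  0.1642 -2.8011] 0.15
d ['top'] [ 0.5883  0.1641 -2.8208] 0.09
d ['side'] [ 0.5875  0.1649 -2.813 ] 0.205
travel [-0.874  0.088  0.514] rot [ 0.    -0.002 -0.087] |t 41.55
```

View pics/m6.png

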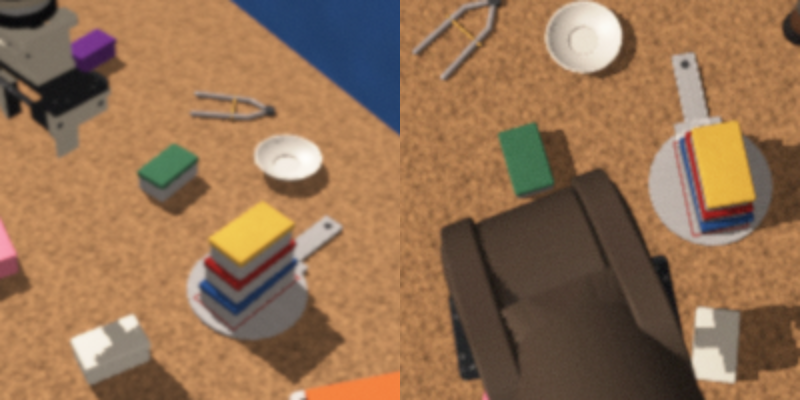

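Call:
apply_moves --plan '[{"travel": [-0.874, 0.088, 0.3], "delta_rot": [0, -0.002, -0.09], "grip": 100}, {"travel": [-0.874, 0.088, 0.3], "delta_rot": [0, -0.002, -0.09], "grip": 100}, {"travel": [-0.874, 0.088, 0.3], "delta_rot": [0, -0.002, -0.09], "grip": 100}, {"travel": [-0.874, 0.088, 0.4], "delta_rot": [0, -0.002, -0.09], "grip": 100}, {"travel": [-0.874, 0.088, 0.514], "delta_rot": [0, -0.002, -0.09], "grip": 100}, {"travel": [-0.874, 0.088, 0.514], "delta_rot": [0, -0.002, -0.09], "grip": 100}, {"travel": [-0.874, 0.088, 0.514], "delta_rot": [0, -0.002, -0.09], "grip": 100}, {"travel": [-0.874, 0.088, 0.514], "delta_rot": [0, -0.002, -0.09], "grip": 100}]'

```text
time: 42.35
tcp_pos: [0.5892, 0.1626, 0.2809]
tcp_rot: [3.141, 0.001, -2.801]
force: [0.1, 0.6, 0.5]
finger_gap: 0.0919
```

```bash
python3 -c "
from chk import *
go(.588,.1645,.023,.33)
im=imaging.camera('side')
cv2.imwrite('pics/m7.png',cv2.resize(im[90:290,230:430],None,fx=2.5,fy=2.5))
"
```

```text
travel [0.002 0.009 0.396] rot [0.    0.    0.006] |t 42.35
```

View pics/m7.png

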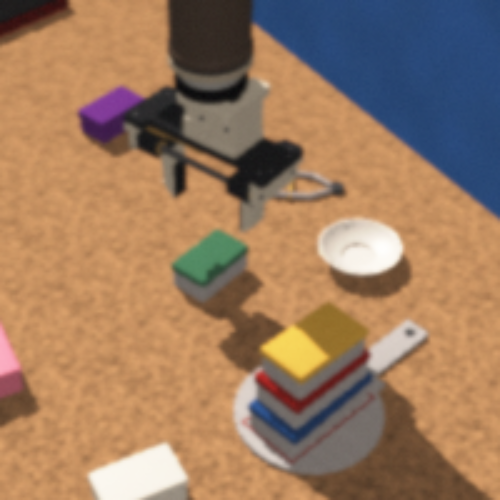

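Green hasn't moved and lies under the open jaws. I'll grip it now.

Call:
apply_moves --plan '[{"travel": [0.002, 0.009, 0.2], "delta_rot": [0, 0, 0.005], "grip": 100}, {"travel": [0.002, 0.009, 0.33], "delta_rot": [0, 0, 0.005], "grip": 100}, {"travel": [0.002, 0.009, 0.394], "delta_rot": [0, 0, 0.005], "grip": 100}, {"travel": [0.002, 0.009, 0.394], "delta_rot": [0, 0, 0.005], "grip": 100}, {"travel": [0.002, 0.009, 0.394], "delta_rot": [0, 0, 0.005], "grip": 100}, {"travel": [0.002, 0.009, 0.394], "delta_rot": [0, 0, 0.005], "grip": 0}, {"travel": [0.002, 0.009, 0.394], "delta_rot": [0, 0, 0.005], "grip": 0}, {"travel": [0.002, 0.009, 0.394], "delta_rot": [0, 0, 0.005], "grip": 0}, {"travel": [0.002, 0.009, 0.394], "delta_rot": [0, 0, 0.005], "grip": 0}, {"travel": [0.002, 0.009, 0.394], "delta_rot": [0, 0, 0.005], "grip": 0}, {"travel": [0.002, 0.009, 0.394], "delta_rot": [0, 0, 0.005], "grip": 0}, {"travel": [0.002, 0.009, 0.394], "delta_rot": [0, 0, 0.005], "grip": 0}]'

```text
time: 43.6
tcp_pos: [0.5883, 0.1657, 0.1825]
tcp_rot: [3.141, 0.002, -2.808]
force: [-0.4, -0.0, 2.4]
finger_gap: 0.0506
```

Call:
apply_moves --plan '[{"travel": [0, 0, 0], "delta_rot": [0, 0, 0], "grip": 0}, {"travel": [0, 0, -0.1], "delta_rot": [0, 0, 0], "grip": 0}, {"travel": [0, 0, -0.2], "delta_rot": [0, 0, 0], "grip": 0}, {"travel": [0, 0, -0.35], "delta_rot": [0, 0, 0], "grip": 0}, {"travel": [0, 0, -0.5], "delta_rot": [0, 0, 0], "grip": 0}, {"travel": [0, 0, -0.7], "delta_rot": [0, 0, 0], "grip": 0}, {"travel": [0, 0, -0.88], "delta_rot": [0, 0, 0], "grip": 0}, {"travel": [0, 0, -0.88], "delta_rot": [0, 0, 0], "grip": 0}, {"travel": [0, 0, -0.88], "delta_rot": [0, 0, 0], "grip": 0}]'

```text
time: 44.5
tcp_pos: [0.588, 0.1653, 0.4029]
tcp_rot: [3.141, 0.003, -2.808]
force: [-0.4, 0.4, -3.4]
finger_gap: 0.0509
```

```bash
python3 -c "
from h import *
go(.5428,-.331,.25,2.804)"
```

```text
travel [ 0.821 -1.817 -0.029] rot [0.001 0.002 0.427] |t 44.5
```

Call:
apply_moves --plan '[{"travel": [0.41, -0.91, 0], "delta_rot": [0, 0, 0], "grip": 0}, {"travel": [0.41, -0.91, 0], "delta_rot": [0, 0, 0], "grip": 0}, {"travel": [0.41, -0.91, 0], "delta_rot": [0, 0, 0], "grip": 0}, {"travel": [0.41, -0.91, 0], "delta_rot": [0, 0, 0], "grip": 0}, {"travel": [0.41, -0.91, 0], "delta_rot": [0, 0, 0], "grip": 0}, {"travel": [0.41, -0.91, 0], "delta_rot": [0, 0, 0], "grip": 0}]'

```text
time: 45.1
tcp_pos: [0.5636, -0.0918, 0.4]
tcp_rot: [-3.139, -0.004, -2.82]
force: [0.1, 0.4, -1.4]
finger_gap: 0.0506
```

Call:
apply_moves --plan '[{"travel": [0.411, -0.907, 0], "delta_rot": [0, 0, 0.427], "grip": 0}, {"travel": [0.411, -0.907, 0], "delta_rot": [0, 0, 0.427], "grip": 0}, {"travel": [0.411, -0.907, 0], "delta_rot": [0, 0, 0.427], "grip": 0}, {"travel": [0.411, -0.907, 0], "delta_rot": [0, 0, 0.427], "grip": 0}, {"travel": [0.411, -0.907, 0], "delta_rot": [0, 0, 0.427], "grip": 0}, {"travel": [0.411, -0.907, 0], "delta_rot": [0, 0, 0.427], "grip": 0}, {"travel": [0.411, -0.907, 0], "delta_rot": [0, 0, 0.427], "grip": 0}, {"travel": [0.411, -0.907, 0], "delta_rot": [0, 0, 0.427], "grip": 0}]'

```text
time: 45.9
tcp_pos: [0.5432, -0.3294, 0.4]
tcp_rot: [3.139, -0.002, 2.806]
force: [-0.8, 0.7, -1.9]
finger_gap: 0.0509
```

```bash
python3 -c "
from h import *
print(status.read_state()['finger_gap'],status.read_state()['force'])
go(.5428,-.331,.0965,2.804)"
```

```text
0.0508980617835732 [-0.75441811  0.6796712  -1.87877141]
travel [-0.002 -0.008  0.578] rot [ 0.002 -0.001  0.002] |t 45.9
```

Call:
apply_moves --plan '[{"travel": [-0.003, -0.008, 0.2], "delta_rot": [0.002, -0.001, 0], "grip": 0}, {"travel": [-0.003, -0.008, 0.38], "delta_rot": [0.002, -0.001, 0], "grip": 0}, {"travel": [-0.003, -0.008, 0.46], "delta_rot": [0.002, -0.001, 0], "grip": 0}, {"travel": [-0.003, -0.008, 0.5], "delta_rot": [0.002, -0.001, 0], "grip": 0}, {"travel": [-0.003, -0.008, 0.52], "delta_rot": [0.002, -0.001, 0], "grip": 0}, {"travel": [-0.003, -0.008, 0.535], "delta_rot": [0.002, -0.001, 0], "grip": 0}, {"travel": [-0.003, -0.008, 0.55], "delta_rot": [0.002, -0.001, 0], "grip": 0}, {"travel": [-0.003, -0.008, 0.565], "delta_rot": [0.002, -0.001, 0], "grip": 0}, {"travel": [-0.003, -0.008, 0.58], "delta_rot": [0.002, -0.001, 0], "grip": 0}, {"travel": [-0.003, -0.008, 0.59], "delta_rot": [0.002, -0.001, 0], "grip": 0}, {"travel": [-0.003, -0.008, 0.59], "delta_rot": [0.002, -0.001, 0], "grip": 0}, {"travel": [-0.003, -0.008, 0.59], "delta_rot": [0.002, -0.001, 0], "grip": 0}]'

```text
time: 47.1
tcp_pos: [0.5436, -0.333, 0.2555]
tcp_rot: [-3.141, 0.005, 2.805]
force: [-0.1, 2.4, 8.5]
finger_gap: 0.0507
```

Call:
apply_moves --plan '[{"travel": [0, 0, 0.004], "delta_rot": [0, 0, 0], "grip": 0}, {"travel": [0, 0, 0.004], "delta_rot": [0, 0, 0], "grip": 0}]'

```text
time: 47.3
tcp_pos: [0.5436, -0.333, 0.2554]
tcp_rot: [-3.141, 0.005, 2.805]
force: [-2.7, 4.6, 16.7]
finger_gap: 0.051
```

Call:
apply_moves --plan '[{"travel": [0, 0, 0.003], "delta_rot": [0, 0, 0], "grip": 0}, {"travel": [0, 0, 0.003], "delta_rot": [0, 0, 0], "grip": 0}, {"travel": [0, 0, 0.003], "delta_rot": [0, 0, 0], "grip": 0}, {"travel": [0, 0, 0.003], "delta_rot": [0, 0, 0], "grip": 0}, {"travel": [0, 0, 0.003], "delta_rot": [0, 0, 0], "grip": 0}, {"travel": [0, 0, 0.003], "delta_rot": [0, 0, 0], "grip": 0}, {"travel": [0, 0, 0.003], "delta_rot": [0, 0, 0], "grip": 0}, {"travel": [0, 0, 0.003], "delta_rot": [0, 0, 0], "grip": 0}, {"travel": [0, 0, 0.003], "delta_rot": [0, 0, 0], "grip": 0}, {"travel": [0, 0, 0.003], "delta_rot": [0, 0, 0], "grip": 0}, {"travel": [0, 0, 0.003], "delta_rot": [0, 0, 0], "grip": 0}, {"travel": [0, 0, 0.003], "delta_rot": [0, 0, 0], "grip": 0}]'

```text
time: 48.5
tcp_pos: [0.5435, -0.333, 0.2553]
tcp_rot: [-3.141, 0.005, 2.805]
force: [-4.9, 6.7, 24.8]
finger_gap: 0.0508
```

Call:
apply_moves --plan '[{"travel": [0, 0, 0], "delta_rot": [0, 0, 0], "grip": 0}, {"travel": [0, 0, 0], "delta_rot": [0, 0, 0], "grip": 0}, {"travel": [0, 0, 0], "delta_rot": [0, 0, 0], "grip": 0}, {"travel": [0, 0, 0], "delta_rot": [0, 0, 0], "grip": 0}, {"travel": [0, 0, 0], "delta_rot": [0, 0, 0], "grip": 0}, {"travel": [0, 0, 0], "delta_rot": [0, 0, 0], "grip": 0}, {"travel": [0, 0, 0], "delta_rot": [0, 0, 0], "grip": 0}, {"travel": [0, 0, 0], "delta_rot": [0, 0, 0], "grip": 0}, {"travel": [0, 0, 0], "delta_rot": [0, 0, 0], "grip": 0}, {"travel": [0, 0, 0], "delta_rot": [0, 0, 0], "grip": 0}, {"travel": [0, 0, 0], "delta_rot": [0, 0, 0], "grip": 0}, {"travel": [0, 0, 0], "delta_rot": [0, 0, 0], "grip": 0}]'

```text
time: 49.7
tcp_pos: [0.5435, -0.333, 0.2553]
tcp_rot: [-3.141, 0.005, 2.805]
force: [-5.8, 5.8, 23.6]
finger_gap: 0.0511
```

Call:
apply_moves --plan '[{"travel": [0, 0, 0], "delta_rot": [0, 0, 0], "grip": 0}, {"travel": [0, 0, 0], "delta_rot": [0, 0, 0], "grip": 0}, {"travel": [0, 0, 0], "delta_rot": [0, 0, 0], "grip": 0}, {"travel": [0, 0, 0], "delta_rot": [0, 0, 0], "grip": 0}, {"travel": [0, 0, 0], "delta_rot": [0, 0, 0], "grip": 0}, {"travel": [0, 0, 0], "delta_rot": [0, 0, 0], "grip": 0}, {"travel": [0, 0, 0], "delta_rot": [0, 0, 0], "grip": 0}]'

```text
time: 50.4
tcp_pos: [0.5436, -0.333, 0.2553]
tcp_rot: [-3.141, 0.005, 2.805]
force: [-5.3, 6.2, 24.6]
finger_gap: 0.0507
```

Call:
apply_moves --plan '[{"travel": [0, 0, -0.08], "delta_rot": [0, 0, 0], "grip": 0}, {"travel": [0, 0, -0.2], "delta_rot": [0, 0, 0], "grip": 0}, {"travel": [0, 0, -0.4], "delta_rot": [0, 0, 0], "grip": 0}, {"travel": [0, 0, -0.6], "delta_rot": [0, 0, 0], "grip": 0}, {"travel": [0, 0, -0.6], "delta_rot": [0, 0, 0], "grip": 0}, {"travel": [0, 0, -0.6], "delta_rot": [0, 0, 0], "grip": 0}]'

```text
time: 51.0
tcp_pos: [0.5428, -0.333, 0.4036]
tcp_rot: [-3.14, 0.005, 2.804]
force: [-0.7, -0.2, -3.0]
finger_gap: 0.0507
```

```bash
python3 -c "
from h import *
go(.567,-.0685,.24,.199)"
```

```text
travel [0.259 1.03  0.015] rot [-0.002  0.003 -0.342] |t 51.0
```

Call:
apply_moves --plan '[{"travel": [0.259, 1.0, 0.012], "delta_rot": [-0.002, 0.003, -0.342], "grip": 0}, {"travel": [0.259, 1.0, 0.012], "delta_rot": [-0.002, 0.003, -0.342], "grip": 0}, {"travel": [0.259, 1.0, 0.012], "delta_rot": [-0.002, 0.003, -0.342], "grip": 0}, {"travel": [0.259, 1.0, 0.012], "delta_rot": [-0.002, 0.003, -0.342], "grip": 0}, {"travel": [0.259, 1.0, 0.012], "delta_rot": [-0.002, 0.003, -0.342], "grip": 0}, {"travel": [0.259, 1.0, 0.012], "delta_rot": [-0.002, 0.003, -0.342], "grip": 0}, {"travel": [0.259, 1.0, 0.012], "delta_rot": [-0.002, 0.003, -0.342], "grip": 0}, {"travel": [0.259, 1.0, 0.012], "delta_rot": [-0.002, 0.003, -0.342], "grip": 0}]'

```text
time: 51.8
tcp_pos: [0.564, -0.0766, 0.3978]
tcp_rot: [3.14, -0.005, -2.943]
force: [-0.2, -1.5, -1.9]
finger_gap: 0.051
```

Call:
apply_moves --plan '[{"travel": [-0.014, 0.028, 0.15], "delta_rot": [0, 0, 0], "grip": 0}, {"travel": [-0.014, 0.028, 0.27], "delta_rot": [0, 0, 0], "grip": 0}, {"travel": [-0.014, 0.028, 0.35], "delta_rot": [0, 0, 0], "grip": 0}, {"travel": [-0.014, 0.028, 0.35], "delta_rot": [0, 0, 0], "grip": 0}, {"travel": [-0.014, 0.028, 0.35], "delta_rot": [0, 0, 0], "grip": 0}]'

```text
time: 52.3
tcp_pos: [0.5661, -0.0694, 0.3115]
tcp_rot: [3.14, -0.003, -2.944]
force: [-0.0, -0.3, -1.7]
finger_gap: 0.051
```

```bash
python3 -c "
from h import *
go(.567,-.0685,.1373,.199);s=status.read_state();print(s['tcp_pos'],s['force'],s['finger_gap'])"
```

```text
travel [-0.004  0.003  0.061] rot [ 0.001 -0.002 -0.001] |t 52.3
[ 0.56612296 -0.06942508  0.31150147] [-0.03485928 -0.30783851 -1.66892923] 0.0509766881174113
```

Call:
apply_moves --plan '[{"travel": [-0.003, 0.002, 0.038], "delta_rot": [0, 0, 0], "grip": 0}, {"travel": [-0.003, 0.002, 0.05], "delta_rot": [0, 0, 0], "grip": 0}, {"travel": [-0.003, 0.002, 0.06], "delta_rot": [0, 0, 0], "grip": 0}, {"travel": [-0.003, 0.002, 0.06], "delta_rot": [0, 0, 0], "grip": 0}, {"travel": [-0.003, 0.002, 0.06], "delta_rot": [0, 0, 0], "grip": 0}]'

```text
time: 52.8
tcp_pos: [0.5668, -0.067, 0.2966]
tcp_rot: [3.14, -0.002, -2.942]
force: [0.6, -0.1, -2.7]
finger_gap: 0.0508
```

Call:
apply_moves --plan '[{"travel": [0, 0, 0], "delta_rot": [0, 0, 0], "grip": 100}, {"travel": [0, 0, 0], "delta_rot": [0, 0, 0], "grip": 100}, {"travel": [0, 0, 0], "delta_rot": [0, 0, 0], "grip": 100}, {"travel": [0, 0, 0], "delta_rot": [0, 0, 0], "grip": 100}, {"travel": [0, 0, -0.2], "delta_rot": [0, 0, 0], "grip": 100}, {"travel": [0, 0, -0.4], "delta_rot": [0, 0, 0], "grip": 100}, {"travel": [0, 0, -0.5], "delta_rot": [0, 0, 0], "grip": 100}, {"travel": [0, 0, -0.5], "delta_rot": [0, 0, 0], "grip": 100}, {"travel": [0, 0, -0.5], "delta_rot": [0, 0, 0], "grip": 100}]'

```text
time: 53.7
tcp_pos: [0.567, -0.0671, 0.4216]
tcp_rot: [3.14, -0.001, -2.942]
force: [0.0, 0.6, 0.7]
finger_gap: 0.0918
```

Call:
apply_moves --plan '[{"travel": [0.6, 0.8, 0], "delta_rot": [0, 0, 0], "grip": 100}, {"travel": [0.6, 0.8, 0], "delta_rot": [0, 0, 0], "grip": 100}, {"travel": [0.6, 0.8, 0], "delta_rot": [0, 0, 0], "grip": 100}, {"travel": [0.6, 0.8, 0], "delta_rot": [0, 0, 0], "grip": 100}, {"travel": [0.6, 0.8, 0], "delta_rot": [0, 0, 0], "grip": 100}, {"travel": [0.6, 0.8, 0], "delta_rot": [0, 0, 0], "grip": 100}, {"travel": [0.6, 0.8, 0], "delta_rot": [0, 0, 0], "grip": 100}, {"travel": [0.6, 0.8, 0], "delta_rot": [0, 0, 0], "grip": 100}]'

```text
time: 54.5
tcp_pos: [0.3807, 0.0985, 0.4215]
tcp_rot: [3.14, -0.004, -2.942]
force: [0.3, -0.1, 0.0]
finger_gap: 0.0921
```

```bash
python3 -c "
from chk import *
ims={n:imaging.camera(n) for n in('top','side')}
onstack(ims,'d',.150)
s=status.read_state(); print(s['time'],s['force'])
cv2.imwrite('pics/m8.png',np.hstack([cv2.resize(ims['side'][150:350,260:460],None,fx=2,fy=2),cv2.resize(ims['top'][100:300,300:500],None,fx=2,fy=2)]))
"
```

```text
stack d top [ 0.5657 -0.0678  0.1536] 0.104
stack d side [ 0.5647 -0.067   0.2181] 0.171
54.6 [-0.45461861 -0.06186295  0.52717646]
```

View pics/m8.png

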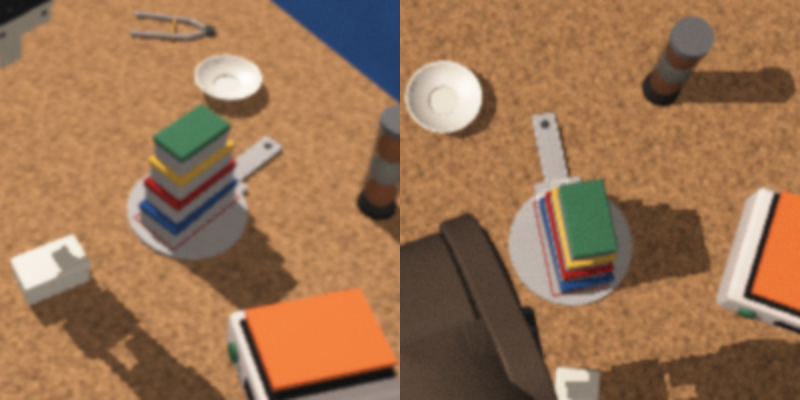

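```bash
python3 -c "
from cell import r
print(r.job_done())"
```

```text
the job is handed in; nothing more can be done
None
```

I mixed all four tins in order (blue, red, yellow, green) and stacked them on the template in the same order, then handed in the job at about 55 s of the 210 s. Each tin was held level over the middle of the orange plate and pressed to its hard stop at about 22–25 N for roughly 3.1–3.3 s.

**Last checks:**
- **Stack:** the camera fits put every tin's centre within about 3 mm of the red rectangle's centre. Blue, at the bottom, is furthest off, by about 2–3 mm. The pile stands upright.
- **Alignment:** every tin was set down with the gripper at 0.20 rad, the template's angle. The camera fits of the tins' own angles ranged from 0.15 to 0.27 rad, and the two cameras disagreed by up to 0.06 rad. I put that down to the coarse view of the lids.
- **Surroundings:** the dish, ball tube and dividers look unmoved in the last pictures I have of each, and the gripper was open and clear of everything.
- **Disturbances:** the green tin was where I first measured it just before I picked it up. I saw no sign of the grip slackening.

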